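Unlatch the sample carrier and add a culture dish to the pile

ROBOT

A 6-joint arm with a two-finger parallel gripper is mounted at the origin on the work surface. World frame = base frame: x ahead of the robot, y to its left, z up, the work surface at z = 0. Lengths are in m, angles in rad, forces in N, time in s.
With the tool pointing down it reaches from about 0.35 to 0.875 m from the base axis. Payload 4.2 kg.
Tool frame: the origin (TCP) lies midway between the tips of the shut fingers; the grasp point (between the pads) lies 19 mm behind it; y points along the fingers, x is the direction in which the jaws open and shut, and the axes are right-handed (so a half turn about y gives the same grasp; the last joint's range is limited). The gripper opens to 85 mm and grips with 20 to 120 N. Pads are 22 mm wide; open, the fingers measure 114 mm over their backs; the gripper's body (76 mm by 85 mm) begins 54 mm behind the grasp point. The pads swing forward as they close: fully open they stand 13 mm farther back than shut.
Start: joints at [-0.923, 0.385, 0.008, 0, -1.194, -0.259], TCP at [0.237, -0.578, 0.231] pointing down, gripper open.
Joint ranges: [-3.14, 3.14], [-1.21, 2.06], [-1.07, 1.41], [-3.16, 2.05], [-2.99, -0.16], [-3.1, 3.1]. Speed limits (rad/s): [2.79, 2.79, 3.14, 3.14, 3.14, 3.14].

INTERFACE

Orientations are given as a 3x3 rotation matrix whose columns are the frame's x, y, z axes.
In Python, from workcell import ctrl gives the robot as it stands.
- The arm moves only by the shell command python3 -m jog 'ROWS' [FORCE]. ROWS is JSON, a list of rows, each a list of 7 numbers: the shift along the world's x, y, z in mm, then the turn, a rotation vector about the world's x, y, z in rad, then the closure, from -1 (fully open) to 1 (shut). A call has exactly 10 rows; each row is the pose to reach, as a shift and turn from the pose commanded when the call began; what a row does not reach only later rows make up. A row lasts 1/8 s, in which the tool goes at most 62.5 mm and 10.7 degrees, less where a joint would pass 70% of its speed; a pose out of reach is approached as far as the arm can. A call with a gripper value outside its range is refused whole. The fingers move at their own pace and stop on an object; FORCE is the grip in N (left out, the last holds). Time passes only in rows, so rows that repeat a pose let the fingers close, or fill a call up. It gives the time, the measured TCP pose, the force and the opening at its end, in the units of the state.
- ctrl.read_state(): the state, without advancing time (a new reading comes with each control period).
- ctrl.snapshot(name): name is "scene" or "top" or "wrist"; returns a dict with "img" (420x560x3 uint8, red, green, blue), "vertical_fov" (degrees; the focal length in pixels is half the picture's height over the tangent of half this angle, whatever the lens; pixels are square), "cx", "cy" (the principal point, pixels), "R" (3x3) and "t" (3): a world point X has camera coordinates R X + t; the wrist camera has in their place "T_tool_cam" (4x4, takes a point from camera to tool coordinates, whose origin is the TCP and whose axes are the tool frame's). Camera axes: x right, y down, z forward; pixel columns grow to the right and rows downward; lengths in m; the calibration is good to about 2 mm. A picture is of the moment at which its call begins: read the wrist's pose just before it. There is no depth.
- ctrl.hand_in(): hands the job in, once; it reports no verdict.
The state is a dict: "time": time; "joint_positions": joint angles; "joint_velocities": joint speeds; "joint_torque": joint torques, N m; "ee_pos": TCP position; "ee_rot": TCP orientation; "contact_force": force on the tool from outside, world axes, zero at the start; "moment": the same for the moment, N m; "gripper_width": finger opening in m.
Only numpy, scipy, OpenCV 4.12 (cv2) and the standard library are available. Lean on these libraries where they do the work, as an engineer would, in place of code of your own. Each camera call takes 0.05 s, during which the arm holds its last target.

TASK

Open the sample carrier: swing the orange latch lever on its front outwards and well down, clear of the lid, then raise the lid by its carry bar until it is fully open. Then set the red culture dish from the bench gently, level and squarely on top of the pile in the yellow half of the carrier, however high that pile is, and let go; do not drop, tip or press it hard. Leave the lid open, and leave the piles, the tube rack and the timer in place.

Things in the scene. Friction and masses are not known exactly. Their poses are not given: they have to be found in the camera images.
- carrier: Insulated sample carrier, fixed to the bench: pale grey base 160 x 252 x 70 mm (x depth, y width, z height), hinged blue lid 45 mm deep on top. Origin: centre of the underside; its x axis points from the front (latch side, facing the robot) to the hinge at the back, y to its left, z up. Walls 6 mm, inner floor (foam) 15 mm above the bench.
- latch (a joint): Angle of the orange latch lever in the middle of the carrier's front, rad. 0: upright, its hook (36 mm wide) over a ledge on the lid's front, so that the lid cannot rise; grows as the lever swings outwards and down, away from the carrier, to its stop at 0.95. The hook clears the ledge from about 0.2. The pivot is stiff (about 0.07 N m): the lever stays where it is left.
- latch_grip (a point): Middle of the latch lever's cross bar: a round bar 12 mm thick and 70 mm long, along the carrier's y, held by thin side arms at its ends (50 mm free between them). With the latch shut it stands 94 mm above the bench, 64 mm in front of the lid's front face and 45 mm in front of the latch plate, with free space all round it; at the stop it is 22 mm above the bench.
- latch_hinge (a point): Pivot of the latch: axis along the carrier's y, 38 mm above the bench, 4 mm in front of the front face. The bar lies 82 mm from it: 60 mm in front of it and 56 mm above it when shut.
- lid (a joint): Opening angle of the lid, rad: 0 shut, stop at 1.13 (65 degrees, where it leans forward over the back half of the carrier: its front edge then stands 215 mm above the bench, 12 mm behind the middle of the carrier and 22 mm behind the collars' centres, too close above the piles for an upright gripper; one leaning back towards the front by 20 degrees or more goes in under it). Friction hinge (about 0.5 N m; lid 0.45 kg): it stays where it is left.
- lid_handle (a point): Middle of the black carry bar on the lid: round, 13 mm thick, 112 mm free between its posts, along the carrier's y, 37 mm above the lid's top (31 mm free under it), 152 mm above the bench when shut, over the middle of the lid.
- lid_hinge (a point): Lid hinge: axis along the carrier's y, on the back upper edge of the base, 70 mm above the bench, 80 mm behind the carrier's centre. With the lid shut the bar lies 80 mm in front of it and 82 mm above it (115 mm away); the lid's front edge 160 mm.
- dish: The culture dish to load, with red agar: a clear round dish 60 mm in diameter and 15 mm high, lid and all, about 30 g, lying on the bench. Its foot is 55 mm wide and 4 mm high, above that it is 60 mm. Origin: centre of the underside, z up.
- liner_yellow: Yellow floor liner filling one half (left or right) of the carrier's inside, 146 x 116 x 3 mm, fixed; origin: centre of its underside, 15 mm above the bench; x and y axes as the carrier's. Its top, on which a pile stands, is 18 mm above the bench.
- yellow_well (a point): Centre, on the liner's top (18 mm above the bench), of the low yellow collar that holds the pile: 76 mm outside, 68 mm inside, 7 mm high, 10 mm in front of the middle of the carrier and 59 mm to its left or right.
- liner_blue: The same in blue, in the other half of the carrier.
- pile_a: One of three loose piles of two to four closed amber culture dishes, each dish 60 x 15 mm, taped together into one piece (how many is not told). One stands in the yellow half of the carrier, one in the blue half, one on the aluminium plate on the bench; which is where differs. Origin: centre of the pile's underside, 18 mm above the bench, z up. In the carrier a pile stands within 3 mm of its collar's centre; it is not fixed there and can be knocked aside.
- pile_b: One of three loose piles of two to four closed amber culture dishes, each dish 60 x 15 mm, taped together into one piece (how many is not told). One stands in the yellow half of the carrier, one in the blue half, one on the aluminium plate on the bench; which is where differs. Origin: centre of the pile's underside, 18 mm above the bench, z up. In the carrier a pile stands within 3 mm of its collar's centre; it is not fixed there and can be knocked aside.
- pile_c: One of three loose piles of two to four closed amber culture dishes, each dish 60 x 15 mm, taped together into one piece (how many is not told). One stands in the yellow half of the carrier, one in the blue half, one on the aluminium plate on the bench; which is where differs. Origin: centre of the pile's underside, 18 mm above the bench, z up. In the carrier a pile stands within 3 mm of its collar's centre; it is not fixed there and can be knocked aside.
- tube_rack: Bystander: blue tube rack with capped tubes, 75 x 200 x 55 mm, loose; origin: centre of the underside.
- timer: Bystander: white lab timer, 72 x 66 x 20 mm, loose; origin: centre of the underside.
Things that resemble listed ones, but are neither listed nor needed, are in the scene too. What is shaped like the pile_a but green is not meant. Leave any black look-alike of the dish alone.

How it is judged:
By the outcome, as a careful person would: the job done as asked, in the order asked, and still so for the second after the job is handed in, with the robot touching nothing.
It also fails if it takes over 64 s, if anything falls off the work surface, if the arm or the gripper's body presses on something with over 40 N, if the wrist force passes 120 N, or if a joint passes its speed limit or range.

## Working session

There is one attempt and no reset: what is moved stays moved. The work goes in short steps, Python scripts to look and compute and a shell command to move; the robot and the scene stay as the last step left them, time stands still between calls to the robot, and variables do not carry over. Pictures are saved under pics/ and viewed, and the job is handed in when it is done.

```bash
ls; mkdir -p pics; cat > h.py <<'E'
import numpy as np, cv2
from workcell import ctrl
def snap(n, name):
    s=ctrl.read_state(); d=ctrl.snapshot(n); img=np.array(d["img"]); 
    cv2.imwrite(f"pics/{name}.png", img[:,:,::-1])
    f=img.shape[0]/2/np.tan(np.radians(d["vertical_fov"])/2)
    if n=="wrist":
        T=np.array(d["T_tool_cam"]); Rt=np.array(s["ee_rot"]); p=np.array(s["ee_pos"])
        Rc=Rt@T[:3,:3]; C=Rt@T[:3,3]+p
    else:
        R=np.array(d["R"]); Rc=R.T; C=-R.T@np.array(d["t"])
    cal=dict(f=f,cx=d["cx"],cy=d["cy"],Rc=Rc,C=C)
    np.savez(f"pics/{name}.npz",img=img,**cal)
    return img,cal
def load(name):
    d=np.load(f"pics/{name}.npz"); return d["img"],d
def ray(c,u,v):
    d=c["Rc"]@np.array([(u-c["cx"])/c["f"],(v-c["cy"])/c["f"],1.]); return c["C"],d/np.linalg.norm(d)
def plane(c,u,v,z):
    C,d=ray(c,u,v); return C+d*(z-C[2])/d[2]
def proj(c,X):
    x=c["Rc"].T@(np.asarray(X,float)-c["C"]); return float(c["f"]*x[0]/x[2]+c["cx"]),float(c["f"]*x[1]/x[2]+c["cy"])
def tri(rays):
    A=np.zeros((3,3));b=np.zeros(3)
    for C,d in rays:
        P=np.eye(3)-np.outer(d,d);A+=P;b+=P@C
    X=np.linalg.solve(A,b); return X,[float(np.linalg.norm(np.cross(X-C,d))) for C,d in rays]
E
python3 - <<'E'
from h import *
for n in("scene","top","wrist"):
    i,c=snap(n,n+"0"); print(n,c["C"].round(3),c["Rc"].round(2).tolist(),c["f"],c["cx"],c["cy"])
print(ctrl.read_state())
E
```

```text
pics
scene [1.374 0.18  0.738] [[-0.17, 0.57, -0.81], [0.99, 0.1, -0.13], [0.0, -0.82, -0.57]] 415.5040474449872 280.9379684083697 206.83742999719507
top [0.208 0.007 1.676] [[0.01, -0.98, 0.19], [-1.0, -0.01, 0.01], [-0.01, -0.19, -0.98]] 515.7805366988963 290.35188799670317 205.83730625183745
wrist [ 0.162 -0.609  0.373] [[-0.38, 0.88, 0.3], [0.92, 0.36, 0.12], [0.0, 0.32, -0.95]] 357.63227579362365 278.8921142629028 208.80751752685828
{'time': 0.15, 'joint_positions': array([-9.23431343e-01,  3.85401328e-01,  6.95224435e-03, -3.38802083e-04,
       -1.19402413e+00, -2.58562321e-01]), 'joint_velocities': array([-0.00064602, -0.000858  ,  0.00607746,  0.00102347, -0.00118219,
       -0.00085754]), 'joint_torque': array([-2.16448178e-03, -3.92677116e+01,  1.88580984e+01,  4.18872982e+00,
       -3.42820626e-03,  1.73493508e-06]), 'ee_pos': array([ 0.23674823, -0.57795101,  0.23046682]), 'ee_rot': array([[-3.78964471e-01, -7.59995738e-04, -9.25410910e-01],
       [ 9.25409657e-01,  1.52758761e-03, -3.78965213e-01],
       [ 1.70165819e-03, -9.99998544e-01,  1.24405964e-04]]), 'contact_force': array([0.23357233, 0.18238042, 0.81504253]), 'moment': array([ 0.02313235, -0.02981449, -0.00865668]), 'gripper_width': 0.0852846234559651}
```

View pics/scene0.png

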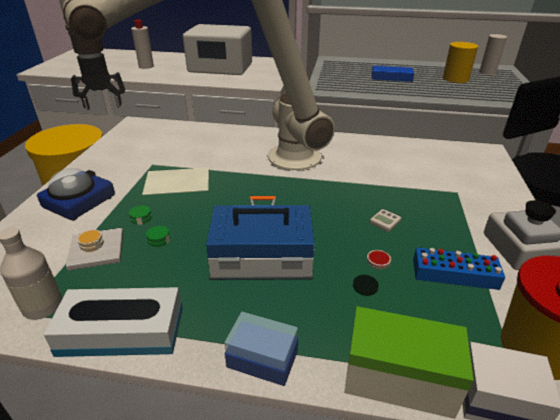

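View pics/top0.png

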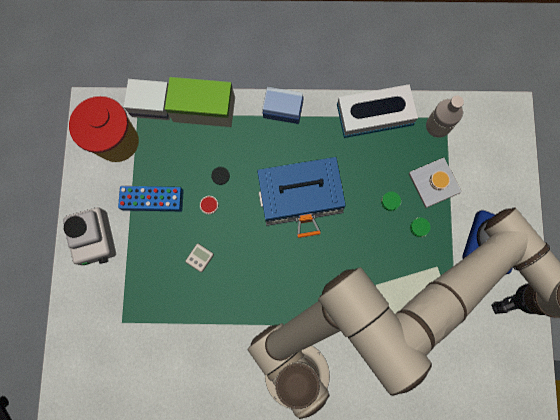

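View pics/wrist0.png

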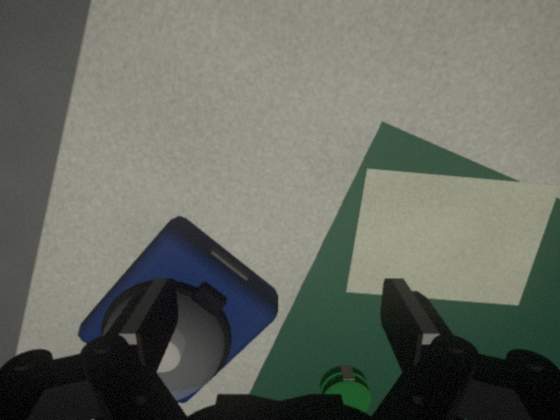

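Top view: the lid is at about (302,188), the black bar at (302,185), the orange latch bar at (309,233), the red dish at (209,205), the black look-alike at (221,176) and the timer at (199,258). In the scene view the carrier's hinge is on the camera side and the red dish is at (379,258). Next I measure them.

```bash
python3 - <<'E'
from h import *
def comps(img,lo,hi,roi,minA=15):
    hsv=cv2.cvtColor(img,cv2.COLOR_RGB2HSV); m=cv2.inRange(hsv,np.array(lo),np.array(hi))
    k=np.zeros_like(m); x0,y0,x1,y1=roi;k[y0:y1,x0:x1]=255; m&=k
    n,l,s,c=cv2.connectedComponentsWithStats(m)
    return [(s[i].tolist(),c[i].round(1).tolist(),(l==i)) for i in range(1,n) if s[i][4]>=minA]
for nm,rl,rh,rd in(("top0",(285,205,335,245),(265,165,340,205),(195,190,225,220)),("scene0",(240,190,290,215),(225,200,295,230),(360,245,400,275))):
    img,c=load(nm)
    print(nm)
    for s,ce,m in comps(img,(3,120,90),(22,255,255),rl): 
        ys,xs=np.nonzero(m);r=cv2.minAreaRect(np.c_[xs,ys].astype(np.float32));print(" orange",s,ce,cv2.boxPoints(r).round(1).tolist())
    for s,ce,m in comps(img,(0,0,0),(179,255,60),rh): 
        ys,xs=np.nonzero(m);r=cv2.minAreaRect(np.c_[xs,ys].astype(np.float32));print(" black",s,ce,cv2.boxPoints(r).round(1).tolist())
    for s,ce,m in comps(img,(0,120,80),(8,255,255),rd)+comps(img,(172,120,80),(179,255,255),rd):
        print(" red",s,ce,plane(c,*ce,0.008).round(4), plane(c,*ce,0.012).round(4))
    for s,ce,m in comps(img,(100,120,60),(125,255,255),(200,140,350,260),300):
        ys,xs=np.nonzero(m);h=cv2.convexHull(np.c_[xs,ys].astype(np.float32));print(" blue",s,ce,cv2.approxPolyDP(h,4,True).reshape(-1,2).tolist())
    big=cv2.resize(img[150:250,230:370] if nm=="top0" else img[185:285,190:330],None,fx=5,fy=5,interpolation=cv2.INTER_CUBIC)
    cv2.imwrite(f"pics/z_{nm}.png",big[:,:,::-1])
E
```

```text
top0
 orange [299, 214, 14, 7, 72] [305.4, 217.2] [[298.20001220703125, 215.5], [311.20001220703125, 213.3000030517578], [312.1000061035156, 218.8000030517578], [299.20001220703125, 221.0]]
 orange [298, 231, 22, 7, 87] [308.4, 233.7] [[297.3999938964844, 233.60000610351562], [318.79998779296875, 230.0], [319.5, 233.8000030517578], [298.1000061035156, 237.3000030517578]]
 black [279, 179, 45, 14, 181] [301.3, 184.8] [[278.5, 186.10000610351562], [322.29998779296875, 178.60000610351562], [323.3999938964844, 185.60000610351562], [279.70001220703125, 193.10000610351562]]
 red [201, 197, 16, 16, 189] [208.5, 204.3] [0.5368 0.2983 0.008 ] [0.5361 0.2976 0.012 ]
 blue [258, 157, 87, 63, 3891] [300.7, 188.0] [[344.0, 206.0], [266.0, 219.0], [258.0, 170.0], [335.0, 157.0]]
scene0
 orange [250, 196, 26, 4, 98] [262.5, 197.4] [[250.0, 196.0], [275.0, 196.0], [275.0, 199.0], [250.0, 199.0]]
 black [233, 208, 56, 17, 387] [260.6, 212.9] [[233.0, 208.0], [288.0, 208.0], [288.0, 224.0], [233.0, 224.0]]
 red [369, 250, 21, 15, 230] [378.8, 257.1] [0.5285 0.2995 0.008 ] [0.5331 0.2988 0.012 ]
 blue [206, 205, 108, 53, 4703] [260.8, 231.6] [[309.0, 206.0], [312.0, 256.0], [208.0, 256.0], [214.0, 206.0]]
```

```bash
python3 - <<'E'
import cv2,numpy as np
a=cv2.imread("pics/z_top0.png");b=cv2.imread("pics/z_scene0.png");print(a.shape,b.shape)
E
```

```text
(500, 700, 3) (500, 700, 3)
```

View pics/z_top0.png

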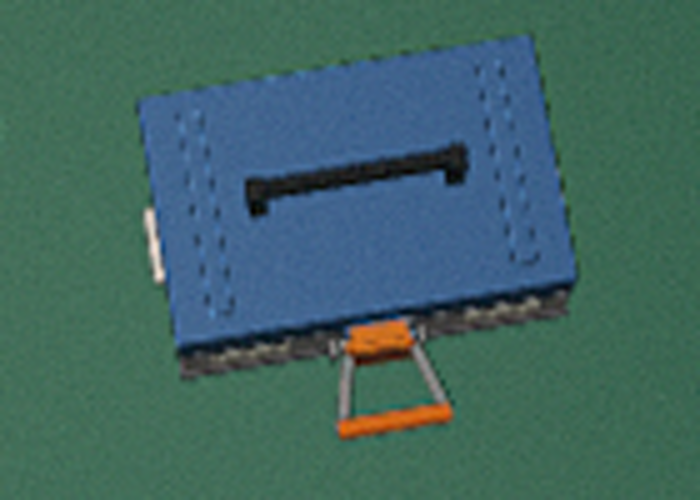

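View pics/z_scene0.png

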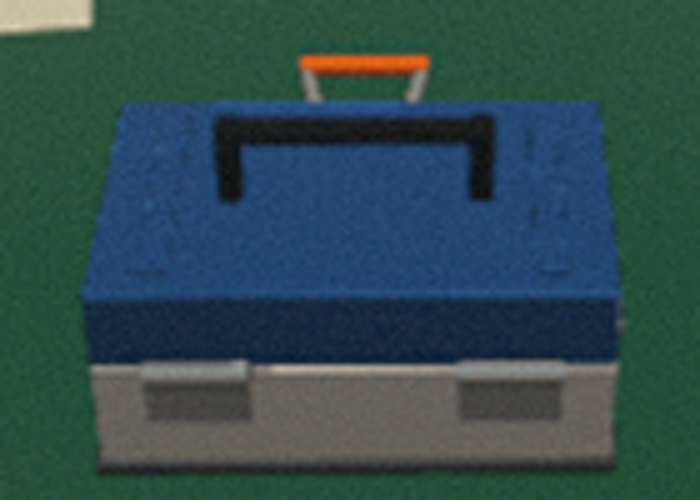

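```bash
python3 - <<'E'
from h import *
it,ct=load("top0"); is_,cs=load("scene0")
zt=lambda u,v:(u/5+230-.4,v/5+150-.4); zs=lambda u,v:(u/5+190-.4,v/5+185-.4)
for n,a,b in(("handle mid",zt(357,173),zs(354,130)),("h left(+y)",zt(250,190),zs(490,130)),("h right",zt(464,156),zs(219,130)),
 ("latch mid",zt(395,421),zs(365,64)),("latch +y",zt(341,430),zs(429,64)),("latch -y",zt(450,411),zs(301,64))):
    X,r=tri([ray(ct,*a),ray(cs,*b)]); print(n,X.round(4),np.round(r,4))
# lid top corners at z=.115 in top
P={}
for n,p in dict(BL=(258,170),BR=(335,157),FR=(344,206),FL=(266,219)).items():
    P[n]=plane(ct,*p,.115);print(n,P[n].round(4))
print([np.linalg.norm(P[a]-P[b]).round(4) for a,b in(("BL","BR"),("BR","FR"),("FR","FL"),("FL","BL"))], sum(P.values())/4)
for a,b in(("BR","BL"),("FR","FL")):
    d=P[b]-P[a];print("yaw",np.degrees(np.arctan2(-d[0],d[1])))
for n,z,p in(("latch",.094,zt(395,421)),("handle",.152,zt(357,173))): print(n,plane(ct,*p,z).round(4))
for n,z,p in(("latch",.094,zs(365,64)),("handle",.152,zs(354,130))): print(n,plane(cs,*p,z).round(4))
# dish ellipse in scene, top: triangulate
print(tri([ray(ct,208.5,204.3),ray(cs,378.8,257.1)]))
E
```

```text
handle mid [ 0.5742 -0.0044  0.1518] [0.0009 0.0009]
h left(+y) [0.5628 0.0605 0.1519] [0.001 0.001]
h right [ 0.5855 -0.0691  0.1518] [0.0011 0.0011]
latch mid [ 0.4309 -0.03    0.093 ] [0.001 0.001]
latch +y [0.4248 0.0043 0.093 ] [0.0019 0.0019]
latch -y [ 0.4377 -0.0645  0.0934] [0.0004 0.0004]
BL [0.6272 0.1295 0.115 ]
BR [ 0.6723 -0.1113  0.115 ]
FR [ 0.5159 -0.1387  0.115 ]
FL [0.4721 0.1007 0.115 ]
[np.float64(0.245), np.float64(0.1588), np.float64(0.2434), np.float64(0.1577)] [ 0.5718563  -0.00495609  0.115     ]
yaw 10.623698313233396
yaw 10.369619992170092
latch [ 0.431  -0.0309  0.094 ]
handle [ 0.5743 -0.0052  0.152 ]
latch [ 0.4322 -0.0287  0.094 ]
handle [ 0.5743 -0.0035  0.152 ]
(array([0.53566262, 0.29786113, 0.01407049]), [0.0006267199932670886, 0.0006267199932669975])
```

Both views agree. The latch bar is at (0.431,-0.030,0.093) against a given height of 0.094, and the carry bar at (0.574,-0.004,0.152). Yaw is about 10.3° and the dish is at (0.536,0.298). I'm moving above the latch with the jaws turned along the carrier's x and closed.

```bash
python3 -m jog '[[20,55,0,0,0,0.14,1],[40,110,0,0,0,0.28,1],[60,165,0,0,0,0.42,1],[80,220,0,0,0,0.56,1],[100,275,0,0,0,0.7,1],[120,330,0,0,0,0.84,1],[140,385,-10,0,0,0.98,1],[158,440,-20,0,0,1.12,1],[176,495,-40,0,0,1.25,1],[194,548,-70,0,0,1.363,1]]' 25
python3 - <<'E'
from h import *
snap("scene","scene1");snap("wrist","wrist1")
E
```

```text
time: 1.4
ee_pos: [0.4316, -0.029, 0.1621]
ee_rot: [[-0.983, 0.003, 0.185], [-0.185, 0.001, -0.983], [-0.003, -1.0, -0.0]]
contact_force: [1.3, -1.1, 0.1]
gripper_width: 0.0003
```

View pics/wrist1.png

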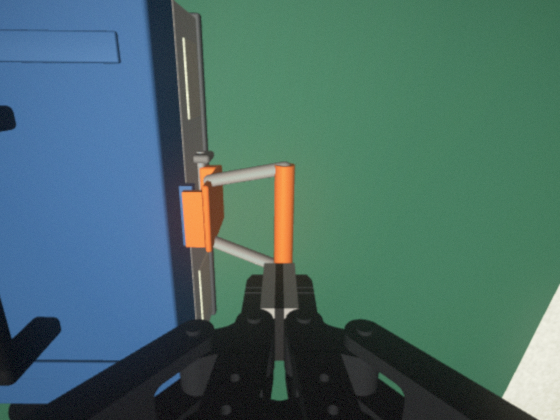

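View pics/scene1.png

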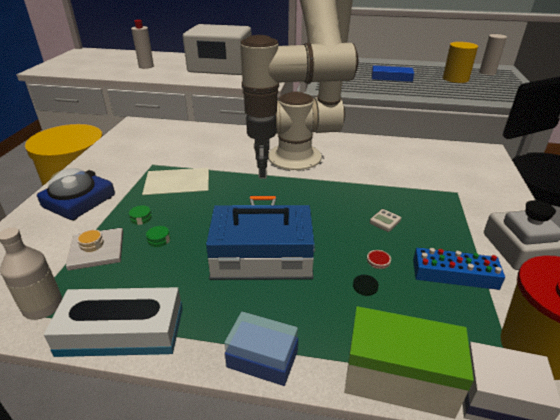

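Wrist view: the bar runs from about (284,165) to (284,280) and the shut fingertips are at (280,280), in line with it. Before pressing I check that the estimate projects onto the bar.

```bash
python3 - <<'E'
from h import *
i,c=load("wrist1")
for X in([.4315,-.030,.094],[.4248,.0043,.094],[.4377,-.0645,.094],[.5742,-.0044,.152]): print(proj(c,X))
print(plane(c,284,165,.094),plane(c,284,240,.094))
E
```

```text
(281.7746670340196, 220.17889099019953)
(281.64239828156764, 270.6698870592589)
(282.8255148571587, 164.0937071779551)
(-31.69653841588297, 260.136876512964)
[ 0.43691979 -0.06410408  0.094     ] [ 0.42754318 -0.01721283  0.094     ]
```

```bash
python3 -m jog '[[0,0,-40,0,0,0,1],[0,0,-60,0,0,0,1],[-6,-1,-72,0,0,0,1],[-11,-2,-84,0,0,0,1],[-16,-3,-96,0,0,0,1],[-19,-3.5,-106,0,0,0,1],[-21,-4,-116,0,0,0,1],[-22,-4,-124,0,0,0,1],[-21,-4,-131,0,0,0,1],[-21,-4,-131,0,0,0,1]]' 25
python3 - <<'E'
from h import *
snap("wrist","wrist2")
E
```

```text
time: 2.75
ee_pos: [0.4096, -0.0352, 0.0303]
ee_rot: [[-0.984, -0.001, 0.18], [-0.18, -0.0, -0.984], [0.001, -1.0, 0.0]]
contact_force: [-0.2, 0.1, -0.7]
gripper_width: 0.0001
```

View pics/wrist2.png

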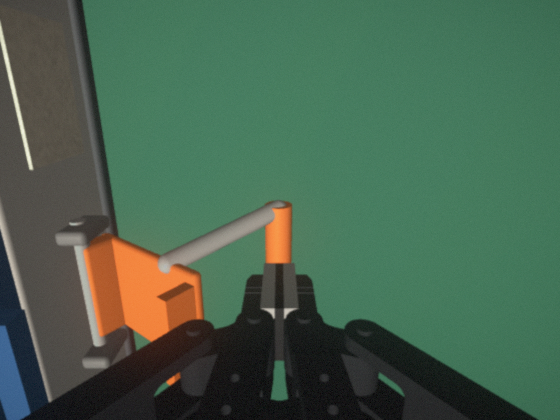

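The latch lever is down, with the bar under the fingertips and the lever clear of the plate. Next: lift straight up, go over the carry bar, half open, and descend.

```bash
python3 -m jog '[[0,0,60,0,0,0,1],[0,0,120,0,0,0,1],[0,0,180,0,0,0,0.5],[55,10,185,0,0,0,-0.2],[110,20,185,0,0,0,-0.2],[165,31,185,0,0,0,-0.2],[165,31,180,0,0,0,-0.2],[165,31,165,0,0,0,-0.2],[165,31,165,0,0,0,-0.2],[165,31,165,0,0,0,-0.2]]' 30
python3 - <<'E'
from h import *
snap("wrist","wrist3");snap("scene","scene3")
i,c=load("wrist3");
for X in([.5742,-.0044,.152],[.4248,.0043,.094]): print(proj(c,X))
E
```

```text
time: 4.05
ee_pos: [0.574, -0.0044, 0.1963]
ee_rot: [[-0.984, 0.001, 0.18], [-0.18, -0.0, -0.984], [-0.001, -1.0, 0.0]]
contact_force: [0.2, -0.2, 0.2]
gripper_width: 0.0513
(280.5340864619573, 239.9332090293949)
(473.1618922538524, 252.51050089373717)
```

View pics/wrist3.png

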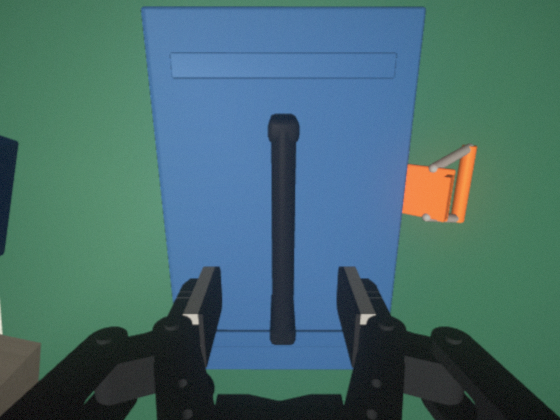

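View pics/scene3.png

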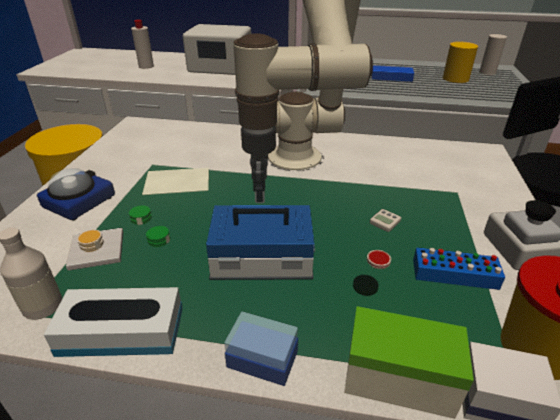

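The latch stays down (orange bar at (465,185)). The carry bar at column 283 is centred between the pads, so I descend and grip.

```bash
python3 -m jog '[[0,0,-30,0,0,0,-0.2],[0,0,-50,0,0,0,-0.2],[0,0,-61,0,0,0,-0.2],[0,0,-61,0,0,0,-0.2],[0,0,-61,0,0,0,0.3],[0,0,-61,0,0,0,0.9],[0,0,-61,0,0,0,0.9],[0,0,-61,0,0,0,0.9],[0,0,-61,0,0,0,0.9],[0,0,-61,0,0,0,0.9]]' 30
python3 - <<'E'
import numpy as np
# arc plan: rows of bar displacement and tool tilt, carrier yaw 10.3
y=np.radians(10.4); ex=np.array([np.cos(y),np.sin(y),0])
L=17.0 # TCP ahead of bar, mm
tw=np.array([-np.sin(y),np.cos(y),0])
for a in np.linspace(0,1.13,21):
    c,s=np.cos(a),np.sin(a); bx=-80*c+82*s; bz=80*s+82*c
    t=0.45*a
    # tcp = bar + L*(approach), approach rotates (0,-1)->(-sin t,-cos t)
    px=bx-L*np.sin(t)+80; pz=bz-L*np.cos(t)-82+L
    d=px*ex; print(round(a,3),d.round(0)[:2],round(pz),(tw*t).round(3)[:2])
E
```

```text
time: 5.4
ee_pos: [0.5719, -0.0048, 0.1355]
ee_rot: [[-0.984, -0.006, 0.18], [-0.18, -0.001, -0.984], [0.006, -1.0, 0.0]]
contact_force: [-6.7, 0.7, 5.6]
gripper_width: 0.012
0.0 [0. 0.] 0 [-0.  0.]
0.056 [4. 1.] 4 [-0.005  0.025]
0.113 [9. 2.] 9 [-0.009  0.05 ]
0.169 [13.  2.] 12 [-0.014  0.075]
0.226 [18.  3.] 16 [-0.018  0.1  ]
0.282 [23.  4.] 19 [-0.023  0.125]
0.339 [29.  5.] 22 [-0.028  0.15 ]
0.395 [34.  6.] 25 [-0.032  0.175]
0.452 [40.  7.] 27 [-0.037  0.2  ]
0.508 [45.  8.] 29 [-0.041  0.225]
0.565 [51.  9.] 31 [-0.046  0.25 ]
0.621 [57. 10.] 32 [-0.05   0.275]
0.678 [63. 12.] 33 [-0.055  0.3  ]
0.734 [69. 13.] 33 [-0.06   0.325]
0.791 [75. 14.] 34 [-0.064  0.35 ]
0.847 [81. 15.] 33 [-0.069  0.375]
0.904 [87. 16.] 33 [-0.073  0.4  ]
0.96 [93. 17.] 32 [-0.078  0.425]
1.017 [99. 18.] 31 [-0.083  0.45 ]
1.074 [104.  19.] 29 [-0.087  0.475]
1.13 [110.  20.] 27 [-0.092  0.5  ]
```

Gripped at 12 mm, and the bar is about 2 mm nearer than commanded. Now I raise it along the arc, tilting partly with the lid.

```bash
python3 -m jog '[[2,0,4,-0.005,0.025,0,0.9],[7,1,9,-0.009,0.05,0,0.9],[11,2,12,-0.014,0.075,0,0.9],[16,3,16,-0.018,0.1,0,0.9],[21,4,19,-0.023,0.125,0,0.9],[27,5,22,-0.028,0.15,0,0.9],[32,6,25,-0.032,0.175,0,0.9],[38,7,27,-0.037,0.2,0,0.9],[43,8,29,-0.041,0.225,0,0.9],[49,9,31,-0.046,0.25,0,0.9]]' 35
python3 - <<'E'
from h import *
snap("scene","scene4")
E
```

```text
time: 6.65
ee_pos: [0.6181, 0.0036, 0.1663]
ee_rot: [[-0.948, -0.262, 0.179], [-0.173, -0.048, -0.984], [0.267, -0.964, -0.0]]
contact_force: [-9.8, -0.9, 6.0]
gripper_width: 0.0113
```

View pics/scene4.png

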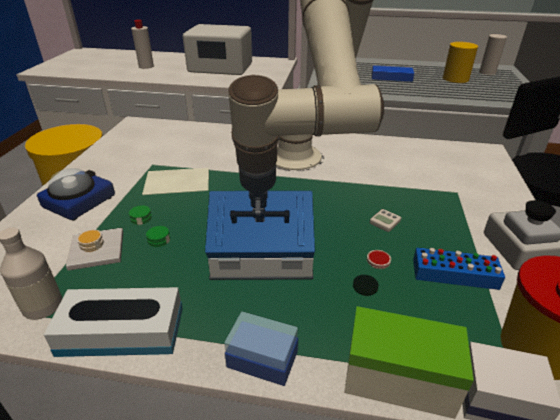

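Lid rising, grip held, forces low. I continue to the stop with slight overtravel.

```bash
python3 -m jog '[[6,1,1,-0.005,0.025,0,0.9],[12,2,2,-0.009,0.05,0,0.9],[18,3,2,-0.014,0.075,0,0.9],[24,4,3,-0.018,0.1,0,0.9],[30,5,2,-0.023,0.125,0,0.9],[36,6,2,-0.028,0.15,0,0.9],[42,7,1,-0.032,0.175,0,0.9],[48,8,0,-0.037,0.2,0,0.9],[54,9,-2,-0.041,0.225,0,0.9],[60,10,-4,-0.046,0.25,0,0.9]]' 35
python3 - <<'E'
from h import *
s=ctrl.read_state();print(s["joint_positions"],s["contact_force"])
snap("scene","scene5");snap("wrist","wrist5")
E
```

```text
time: 7.95
ee_pos: [0.6822, 0.0152, 0.1667]
ee_rot: [[-0.857, -0.482, 0.182], [-0.158, -0.09, -0.983], [0.49, -0.872, 0.001]]
contact_force: [-5.1, 4.4, 12.8]
gripper_width: 0.0114
[ 0.24522389  0.80769374  0.5187848  -0.03045556 -1.79348749 -0.06174748] [-5.06986461  4.36230357 12.80384828]
```

View pics/scene5.png

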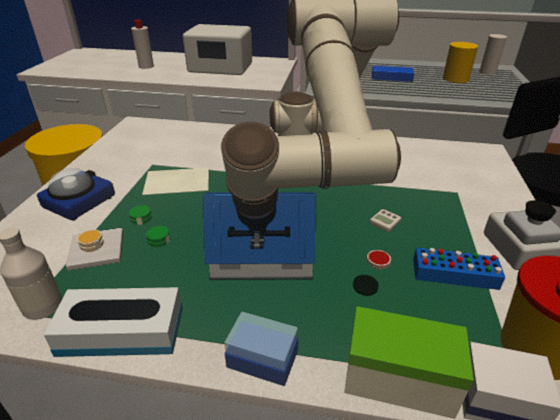

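View pics/wrist5.png

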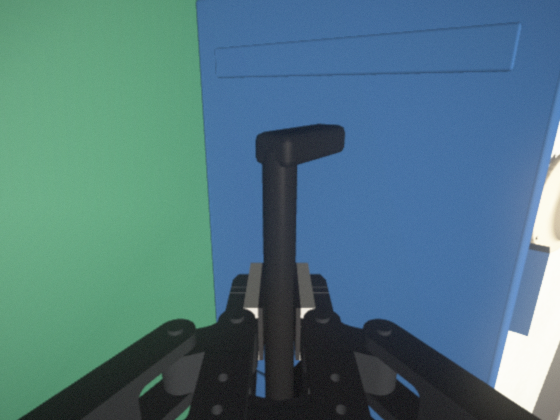

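```bash
python3 -m jog '[[2,0,-1,0,0,0,0.9],[4,1,-2,0,0,0,0.9],[5,1,-3,0,0,0,0.9],[7,1,-4,0,0,0,0.9],[8,1,-5,0,0,0,0.9],[8,1,-5,0,0,0,0.9],[8,1,-5,0,0,0,0.9],[8,1,-5,0,0,0,0.9],[8,1,-5,0,0,0,0.9],[8,1,-5,0,0,0,0.9]]' 35
```

```text
time: 9.3
ee_pos: [0.6839, 0.0153, 0.1659]
ee_rot: [[-0.849, -0.497, 0.183], [-0.157, -0.093, -0.983], [0.505, -0.863, 0.001]]
contact_force: [-22.4, 4.1, 22.3]
gripper_width: 0.0115
```

It stopped against the stop (only 2 of 8 mm moved, and force rose). I back off, release, and retreat along the finger axis.

```bash
python3 -m jog '[[-3,0,2,0,0,0,0.9],[-6,-1,4,0,0,0,0.8],[-6,-1,4,0,0,0,0.5],[-6,-1,4,0,0,0,0.35],[-6,-1,4,0,0,0,0.35],[-6,-1,4,0,0,0,0.35],[0,0,14,0,0,0,0.35],[10,2,32,0,0,0,0.35],[24,5,56,0,0,0,0.35],[38,7,80,0,0,0,0.35]]' 35
python3 - <<'E'
from h import *
snap("scene","scene6");snap("wrist","wrist6")
E
```

```text
time: 10.55
ee_pos: [0.7303, 0.0229, 0.2384]
ee_rot: [[-0.86, -0.478, 0.18], [-0.157, -0.088, -0.984], [0.486, -0.874, 0.001]]
contact_force: [1.1, -0.2, -0.2]
gripper_width: 0.028
```

View pics/wrist6.png

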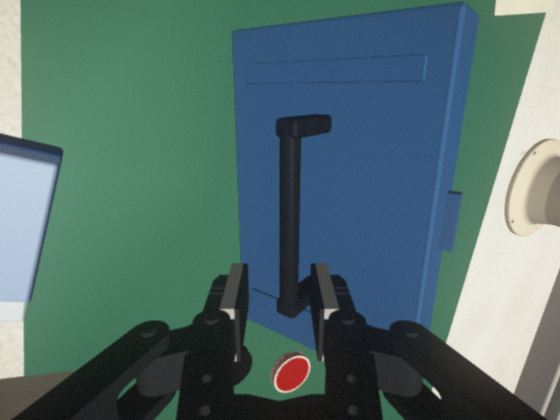

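View pics/scene6.png

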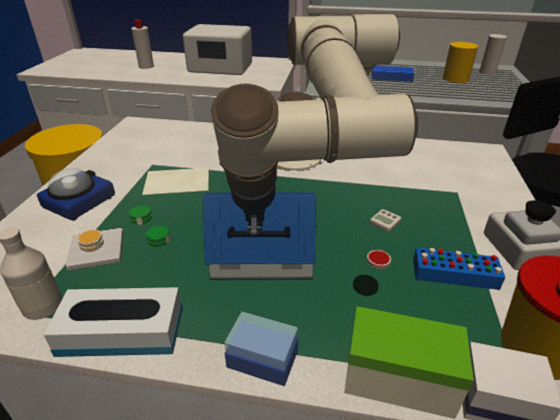

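Released: the bar is free between the open pads and the lid stands. I plan a viewing pose in front of the carrier, in the placing orientation with the fingers leaning 25°.

```bash
cat >> h.py <<'E'
from scipy.spatial.transform import Rotation as Rn
YAW=np.radians(10.4)
ex=np.array([np.cos(YAW),np.sin(YAW),0]);ey=np.array([-np.sin(YAW),np.cos(YAW),0]);ez=np.array([0,0,1.])
def Rlean(deg,yaw=YAW):
    t=np.radians(deg);fx=np.array([np.cos(yaw),np.sin(yaw),0]);fy=np.array([-np.sin(yaw),np.cos(yaw),0])
    y=np.sin(t)*fx-np.cos(t)*ez; return np.c_[fy,y,np.cross(fy,y)]
def go(R,p):
    s=ctrl.read_state(); r=Rn.from_matrix(R@np.array(s["ee_rot"]).T).as_rotvec()
    d=(np.array(p)-s["ee_pos"])*1000; print("shift",d.round(1),"turn",r.round(3),"deg",np.degrees(np.linalg.norm(r)).round(1)); return d,r
E
python3 - <<'E'
from h import *
d=ctrl.snapshot("wrist");T=np.array(d["T_tool_cam"]);print(T.round(3))
R=Rlean(25)
for p in([.40,-.03,.27],[.42,-.03,.25],[.42,-.03,.30]):
    p=np.array(p);C=p+R@T[:3,3];f=R@T[:3,2];print(C.round(3),f.round(2))
    c=dict(f=357.6,cx=279,cy=209,Rc=R@T[:3,:3],C=C)
    o=np.array([.562,-.0045,0])
    for dy in(-59,59):
        for z in(18,78):print(z,np.round(proj(c,o+ey*dy/1000+ez*z/1000)),end=' ')
    print()
go(R,[.42,-.03,.27])
E
```

```text
[[ 1.     0.001 -0.    -0.001]
 [ 0.001 -0.32   0.947 -0.143]
 [ 0.001 -0.947 -0.32   0.082]
 [ 0.     0.     0.     1.   ]]
[ 0.268 -0.055  0.365] [ 0.68  0.12 -0.72]
18 [231. 191.] 78 [225. 224.] 18 [323. 191.] 78 [327. 225.] 
[ 0.288 -0.055  0.345] [ 0.68  0.12 -0.72]
18 [230. 189.] 78 [225. 225.] 18 [329. 189.] 78 [334. 225.] 
[ 0.288 -0.055  0.395] [ 0.68  0.12 -0.72]
18 [234. 164.] 78 [230. 194.] 18 [325. 164.] 78 [330. 195.] 
shift [-310.6  -53.    32.3] turn [ 0.078 -0.732 -1.618] deg 101.8
```

```bash
python3 -m jog '[[5,0,50,0.008,-0.073,-0.162,0],[5,0,100,0.016,-0.146,-0.324,-0.3],[-25,-5,130,0.023,-0.22,-0.485,-0.6],[-70,-12,135,0.031,-0.293,-0.647,-0.8],[-120,-20,135,0.039,-0.366,-0.809,-0.8],[-170,-28,125,0.047,-0.439,-0.971,-0.8],[-215,-36,100,0.055,-0.512,-1.133,-0.8],[-250,-42,70,0.062,-0.586,-1.294,-0.8],[-265,-46,40,0.07,-0.659,-1.456,-0.8],[-270,-46,22,0.078,-0.732,-1.618,-0.8]]' 35
python3 - <<'E'
from h import *
snap("top","top7");snap("wrist","wrist7")
print(ctrl.read_state()["joint_positions"])
E
```

```text
time: 11.95
ee_pos: [0.4574, -0.0256, 0.2597]
ee_rot: [[-0.202, 0.399, -0.894], [0.979, 0.084, -0.184], [0.002, -0.913, -0.408]]
contact_force: [-0.6, -0.4, 0.9]
gripper_width: 0.0769
[ 0.33612244 -0.13086959 -0.63137061  0.08091771 -0.66474606 -1.75010518]
```

View pics/wrist7.png

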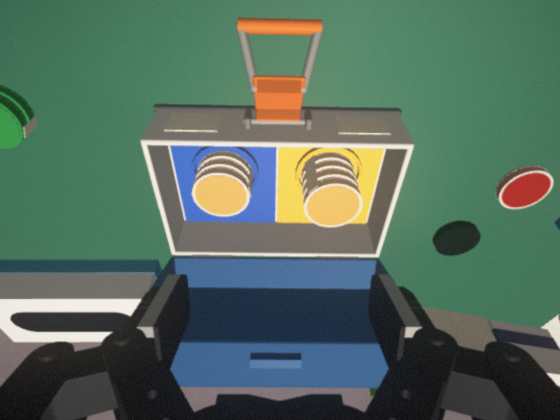

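View pics/top7.png

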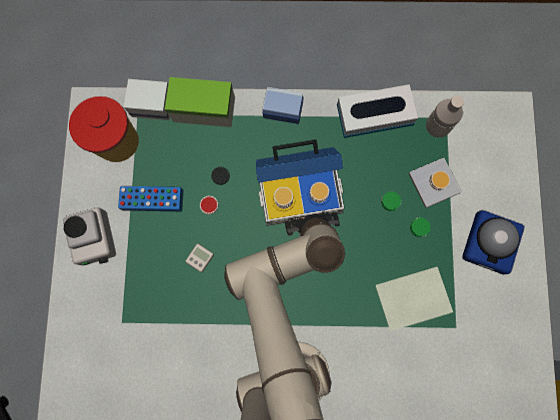

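The yellow half is on the carrier's left (+y). The wrist image shows the yellow pile's top at about (332,203) and the blue pile's at (222,192). The top view shows them at (284,197) and (320,191). The lid is open and the latch is down. Next is the pile height.

```bash
python3 - <<'E'
from h import *
out={}
for nm,roi in(("wrist7",(295,170,370,235)),("top7",(268,183,300,212))):
    img,c=load(nm);hsv=cv2.cvtColor(img,cv2.COLOR_RGB2HSV)
    x0,y0,x1,y1=roi; print(nm, hsv[203,332] if nm=="wrist7" else hsv[197,284])
    z=cv2.resize(img[y0-30:y1+10,x0-20:x1+20],None,fx=5,fy=5,interpolation=cv2.INTER_CUBIC);cv2.imwrite(f"pics/z_{nm}.png",z[:,:,::-1])
    m=cv2.inRange(hsv,np.array((10,60,120)),np.array((22,200,255)));k=np.zeros_like(m);k[y0:y1,x0:x1]=255;m&=k
    m=cv2.morphologyEx(m,cv2.MORPH_OPEN,np.ones((3,3),np.uint8))
    cs,_=cv2.findContours(m,cv2.RETR_EXTERNAL,cv2.CHAIN_APPROX_NONE);b=max(cs,key=cv2.contourArea);e=cv2.fitEllipse(b);print(cv2.contourArea(b),e)
    out[nm]=(c,e[0])
c1,e1=out["wrist7"];c2,e2=out["top7"]
print(tri([ray(c1,*e1),ray(c2,*e2)]))
for n in(2,3,4): z=.018+.015*n; print(n,plane(c1,*e1,z).round(4),plane(c2,*e2,z).round(4))
o=np.array([.5725,-.0045,0]);print("collar",o-ex*.01+ey*.059)
E
```

```text
wrist7 [ 20 140 244]
1621.0 ((332.77667236328125, 205.39010620117188), (38.7773323059082, 53.2692985534668), 81.03942108154297)
top7 [ 20 160 195]
213.0 ((283.0657653808594, 195.4341278076172), (16.35842514038086, 16.758041381835938), 2.4394052028656006)
(array([0.55481713, 0.0515903 , 0.07540795]), [0.0010415785748641472, 0.0010415785748641906])
2 [0.5771 0.0628 0.048 ] [0.5613 0.0514 0.048 ]
3 [0.5646 0.0572 0.063 ] [0.558 0.051 0.063]
4 [0.5521 0.0515 0.078 ] [0.5548 0.0506 0.078 ]
collar [0.55201366 0.05172553 0.        ]
```

View pics/z_wrist7.png

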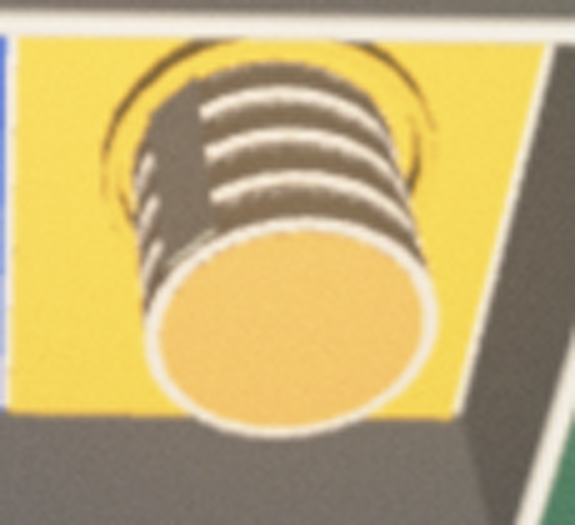

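View pics/z_top7.png

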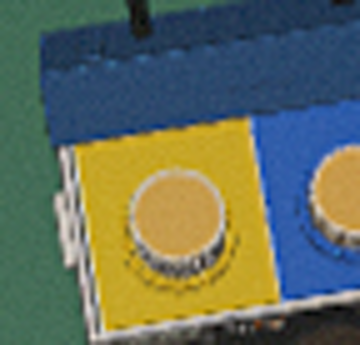

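Four rims are visible and triangulation gives a top at 0.075, so the yellow pile has 4 dishes and its top is at 0.078. It is centred near (0.552,0.051), matching the predicted collar (0.552,0.0517). Now to hover over the red dish in the same leaning orientation.

```bash
python3 -m jog '[[0,50,0,0,0,0,-0.8],[5,105,0,0,0,0,-0.8],[20,165,0,0,0,0,-0.8],[40,225,-10,0,0,0,-0.8],[60,280,-40,0,0,0,-0.8],[75,315,-80,0,0,0,-0.8],[84,325,-120,0,0,0,-0.8],[84,325,-150,0,0,0,-0.8],[84,325,-170,0,0,0,-0.8],[84,325,-170,0,0,0,-0.8]]' 25
python3 - <<'E'
from h import *
snap("wrist","wrist8");snap("top","top8");i,c=load("wrist8");print(proj(c,[.5357,.298,.015]))
go(Rlean(25),[.541,.299,.002])
E
```

```text
time: 13.3
ee_pos: [0.5504, 0.3009, 0.1016]
ee_rot: [[-0.205, 0.383, -0.901], [0.979, 0.081, -0.188], [0.001, -0.92, -0.391]]
contact_force: [1.1, -0.5, 0.3]
gripper_width: 0.0765
(277.898104985904, 146.85194787561537)
shift [  -9.    -3.  -101.2] turn [ 0.004 -0.032 -0.027] deg 2.4
```

View pics/wrist8.png

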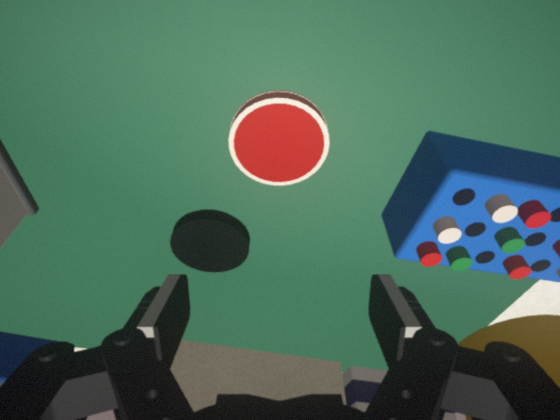

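View pics/top8.png

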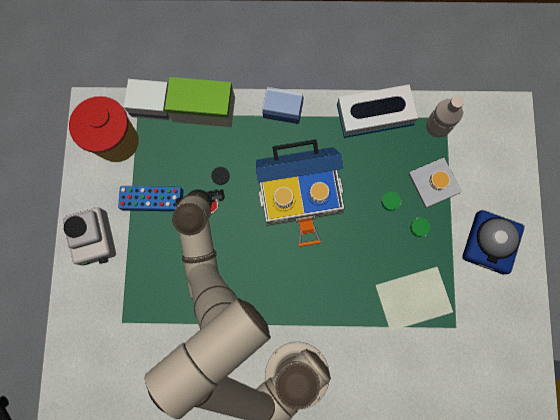

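```bash
python3 - <<'E'
from h import *
i,c=load("wrist8");hsv=cv2.cvtColor(i,cv2.COLOR_RGB2HSV)
m=cv2.inRange(hsv,np.array((0,120,80)),np.array((8,255,255)))|cv2.inRange(hsv,np.array((172,120,80)),np.array((179,255,255)))
m[:80]=0;m[200:]=0;m[:,:200]=0;m[:,350:]=0
cs,_=cv2.findContours(m,cv2.RETR_EXTERNAL,cv2.CHAIN_APPROX_NONE);b=max(cs,key=cv2.contourArea);e=cv2.fitEllipse(b);print(e)
for z in(.012,.014,.015):print(z,plane(c,*e[0],z).round(4))
P=plane(c,*e[0],.014)
for uv,z in(((430,132),.0),((430,132),.055),((384,215),0),((384,215),.055),((396,258),.055),((396,258),0)):
    q=plane(c,*uv,z)-P;print("rack",uv,z,(q@ex).round(3),(q@ey).round(3))
q=plane(c,210,237,.012)-P;print("black",(q@ex).round(3),(q@ey).round(3))
E
```

```text
((278.5129089355469, 142.37429809570312), (77.02811431884766, 88.83172607421875), 90.28290557861328)
0.012 [0.5344 0.2981 0.012 ]
0.014 [0.5332 0.2979 0.014 ]
0.015 [0.5326 0.2977 0.015 ]
rack (430, 132) 0.0 -0.001 0.096
rack (430, 132) 0.055 -0.032 0.069
rack (384, 215) 0 0.07 0.082
rack (384, 215) 0.055 0.02 0.059
rack (396, 258) 0.055 0.056 0.075
rack (396, 258) 0 0.12 0.104
black 0.085 -0.05
```

Dish centre is (0.533,0.298) by the wrist, against 0.5357 from the fixed views, so I use 0.534. Clearance to the rack (about 96 mm) and to the black dish is fine. I descend with the pads either side.

```bash
python3 -m jog '[[-6,-1,-20,0,0,0,-0.8],[-11,-2,-45,0,0,0,-0.8],[-11,-2,-65,0,0,0,-0.8],[-11,-2,-80,0,0,0,-0.8],[-11,-2,-89,0,0,0,-0.8],[-11,-2,-93,0,0,0,-0.8],[-11,-2,-95,0,0,0,-0.8],[-11,-2,-95,0,0,0,-0.8],[-11,-2,-95,0,0,0,-0.8],[-11,-2,-95,0,0,0,-0.8]]' 20
python3 - <<'E'
from h import *
snap("wrist","wrist9");i,c=load("wrist9");print(proj(c,[.534,.298,.015]));snap("scene","scene9")
cv2.imwrite("pics/z9.png",cv2.resize(load("scene9")[0][200:300,300:440],None,fx=5,fy=5,interpolation=cv2.INTER_CUBIC)[:,:,::-1])
E
```

```text
time: 14.65
ee_pos: [0.5541, 0.3059, 0.0425]
ee_rot: [[-0.214, 0.313, -0.925], [0.977, 0.068, -0.203], [-0.001, -0.947, -0.321]]
contact_force: [-1.4, 0.4, -0.6]
gripper_width: 0.0769
(270.4603886599451, 204.35747994775477)
```

View pics/wrist9.png

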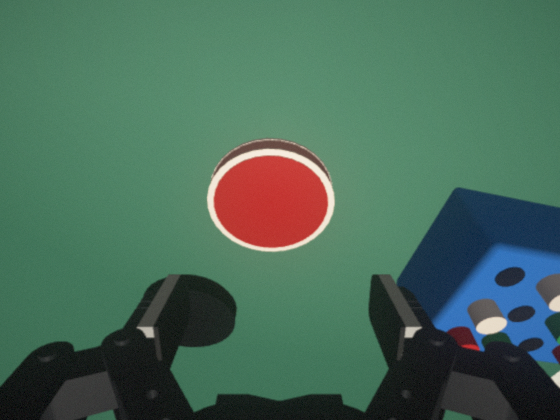

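View pics/z9.png

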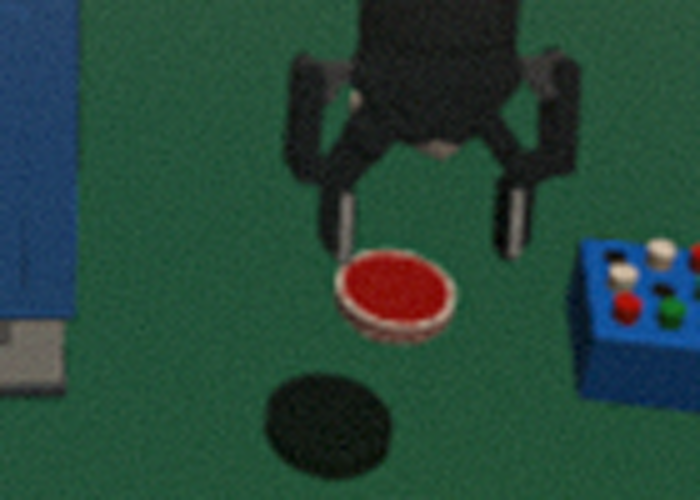

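The arm did not reach the commanded pose (z 0.0425, with the lean dropping to 19°), so a joint limit seems to be blocking. I check the joints.

```bash
python3 - <<'E'
from h import *
s=ctrl.read_state();print(s["joint_positions"].round(3),s["joint_velocities"].round(3))
print("ranges",[-3.14,3.14],[-1.21,2.06],[-1.07,1.41],[-3.16,2.05],[-2.99,-0.16],[-3.1,3.1])
E
```

```text
[ 0.696  0.463 -0.735  1.074 -0.17  -3.096] [ 0.    -0.001 -0.001 -0.001  0.001 -0.   ]
ranges [-3.14, 3.14] [-1.21, 2.06] [-1.07, 1.41] [-3.16, 2.05] [-2.99, -0.16] [-3.1, 3.1]
```

The wrist is almost aligned with the forearm (j5 at its −0.16 limit). A 25° inward lean isn't reachable down here, so I fit a small kinematic model to the recorded poses to find out which leans are feasible at the dish and at the pile.

```bash
cat > kin.py <<'E'
import numpy as np
from scipy.spatial.transform import Rotation as Rn
from scipy.optimize import least_squares
D=[([-.92343,.38540,.00695,-.00034,-1.19402,-.25856],[.23675,-.57795,.23047]),
([.24522,.80769,.51878,-.03046,-1.79349,-.06175],[.6822,.0152,.1667]),
([.33612,-.13087,-.63137,.08092,-.66475,-1.75011],[.4574,-.0256,.2597])]
Rs=[[[-.37896,-.00076,-.92541],[.92541,.00153,-.37897],[.0017,-1,.00012]],
[[-0.857,-0.482,0.182],[-0.158,-0.09,-0.983],[0.49,-0.872,0.001]],
[[-0.202,0.399,-0.894],[0.979,0.084,-0.184],[0.002,-0.913,-0.408]]]
def rx(a):return Rn.from_rotvec([a,0,0]).as_matrix()
def ry(a):return Rn.from_rotvec([0,a,0]).as_matrix()
def rz(a):return Rn.from_rotvec([0,0,a]).as_matrix()
S4,S6=1,-1
M=np.array([[0,1,0],[0,0,1],[1,0,0]],float).T  # placeholder tool axes in flange
def fk(q,P):
    h,a1,d,L2,e3,L3,Lt,w=P
    R=rz(q[0]);p=np.array([0,0,h])+R@[a1,d,0]
    R=R@ry(q[1]);p=p+R@[0,0,L2]
    R=R@ry(-q[2]);p=p+R@[L3,0,e3]
    R=R@rx(S4*q[3])@ry(-q[4]);p=p+R@[Lt,0,w]
    R=R@rx(S6*q[5])
    return p,R
E
python3 - <<'E'
from h import *; import kin
s=ctrl.read_state();kin.D.append((s["joint_positions"],s["ee_pos"]));kin.Rs.append(s["ee_rot"])
best=None
for s4 in(1,-1):
  for s6 in(1,-1):
    kin.S4,kin.S6=s4,s6
    Ms=[kin.fk(q,np.zeros(8))[1].T@np.array(R) for (q,_),R in zip(kin.D,kin.Rs)]
    print(s4,s6,max(np.abs(m-Ms[0]).max() for m in Ms));
    if max(np.abs(m-Ms[0]).max() for m in Ms)<.06: print(Ms[0].round(3))
    f=lambda P:np.concatenate([kin.fk(q,P)[0]-p for q,p in kin.D])
    r=least_squares(f,[.3,0,-.16,.4,0,.4,.25,0]);print(r.x.round(4),np.abs(r.fun).max())
E
```

```text
1 1 1.8409184451071183Traceback (most recent call last):
  File "<stdin>", line 11, in <module>
NameError: name 'least_squares' is not defined
```

```bash
python3 - <<'E'
from h import *; import kin
from scipy.optimize import least_squares
s=ctrl.read_state();kin.D.append((s["joint_positions"],s["ee_pos"]));kin.Rs.append(s["ee_rot"])
np.savez("cur.npz",q=s["joint_positions"],p=s["ee_pos"],R=s["ee_rot"])
for s4 in(1,-1):
  for s6 in(1,-1):
    kin.S4,kin.S6=s4,s6
    Ms=[kin.fk(q,np.zeros(8))[1].T@np.array(R) for (q,_),R in zip(kin.D,kin.Rs)]
    print(s4,s6,max(np.abs(m-Ms[0]).max() for m in Ms));
    if max(np.abs(m-Ms[0]).max() for m in Ms)<.1: print(Ms[0].round(3))
    f=lambda P:np.concatenate([np.r_[kin.fk(q,P)[0]-p] for q,p in kin.D]+[1e-3*(P-[.3,0,-.16,.4,0,.4,.3,0])])
    r=least_squares(f,[.3,0,-.16,.4,0,.4,.25,0]);print(r.x.round(4),np.abs(r.fun[:12]).max())
E
```

```text
1 1 1.8409184451071183
[-0.0198  0.1517 -0.162   0.5197  0.0949  0.238   0.2271 -0.0036] 0.023680646831673393
1 -1 1.5449376656158709
[-0.0198  0.1517 -0.162   0.5197  0.0949  0.238   0.2271 -0.0036] 0.023680646831673393
-1 1 1.8030348214375218
[-0.1368  0.1763 -0.1595  0.3895  0.1724  0.1683  0.082   0.0485] 0.01686214846647622
-1 -1 0.010355531601936148
[[-0.  1.  0.]
 [ 0. -0. -1.]
 [-1. -0.  0.]]
[-0.1368  0.1763 -0.1595  0.3895  0.1724  0.1683  0.082   0.0485] 0.01686214846647622
```

```bash
sed -i 's/S4,S6=1,-1/S4,S6=-1,-1/; s/h,a1,d,L2,e3,L3,Lt,w=P/h,a1,d,L2,e3,L3,Lt,w,dw=P/; s/p=p+R@\[Lt,0,w\]/p=p+R@[Lt,dw,w]/' kin.py
python3 - <<'E'
from h import *; import kin
from scipy.optimize import least_squares
z=np.load("cur.npz");kin.D.append((z["q"],z["p"]))
for P0 in([.3,0,-.16,.4,0,.4,.3,0,0],[.3,0,0,.4,0,.4,.3,0,-.16],[.3,0,0,.5,0,.4,.3,.1,-.16]):
    P0=np.array(P0);f=lambda P:np.concatenate([np.r_[kin.fk(q,P)[0]-p] for q,p in kin.D]+[1e-3*(P-P0)])
    r=least_squares(f,P0);print(r.x.round(4),np.abs(r.fun[:12]).max())
E
```

```text
[ 0.1566  0.0027 -0.0064  0.5613  0.005   0.4153  0.2964  0.0039 -0.1538] 0.0010670676723028016
[ 0.1567  0.0027 -0.0064  0.5613  0.005   0.4153  0.2964  0.0039 -0.1538] 0.0010665720849950544
[ 0.1567  0.0027 -0.0064  0.5613  0.005   0.4153  0.2964  0.0039 -0.1538] 0.0010664385692661926
```

With a wrist offset included, the model fits to 1 mm. I use it to check joint feasibility for placing and grasping at different leans.

```bash
cat >> kin.py <<'E'
P=np.array([.1567,.0027,-.0064,.5613,.005,.4153,.2964,.0039,-.1538])
LO=np.array([-3.14,-1.21,-1.07,-3.16,-2.99,-3.1]);HI=np.array([3.14,2.06,1.41,2.05,-.16,3.1])
MT=np.array([[0,1,0],[0,0,-1],[-1,0,0]],float)
def pose(q):
    p,R=fk(q,P);return p,R@MT
def ik(p,R,seeds=None,n=30,seed=0):
    rng=np.random.default_rng(seed);sols=[]
    def f(q):
        pp,RR=pose(q);return np.r_[(pp-p)*3,Rn.from_matrix(R@RR.T).as_rotvec()]
    S=list(seeds or [])+[rng.uniform(LO,HI) for _ in range(n)]
    for s in S:
        r=least_squares(f,np.clip(s,LO+.01,HI-.01),bounds=(LO,HI),x_scale='jac')
        if np.abs(r.fun).max()<2e-3 and not any(np.abs(r.x-x).max()<.05 for x in sols): sols.append(r.x)
    return sols
E
python3 - <<'E'
from h import *; import kin
for lean in(20,22,25,30):
  for yd in(-20,0,20):
    R=Rlean(lean,YAW+np.radians(yd))
    T=np.array([.552,.051,.0875])+9e-3*R[:,1]
    for nm,RR in(("cam robot",R),("cam lid",R@np.diag([-1,1,-1.]))):
        so=kin.ik(T,RR)
        print(lean,yd,nm,[s.round(2).tolist() for s in so])
E
```

```text
20 -20 cam robot []
20 -20 cam lid []
20 0 cam robot []
20 0 cam lid []
20 20 cam robot [[0.35, 0.33, -0.54, -0.18, -0.36, -1.24]]
20 20 cam lid [[0.35, 0.33, -0.54, -0.18, -0.36, 1.91]]
22 -20 cam robot []
22 -20 cam lid []
22 0 cam robot []
22 0 cam lid []
22 20 cam robot [[0.34, 0.33, -0.55, -0.22, -0.33, -1.19]]
22 20 cam lid [[0.34, 0.33, -0.55, -0.22, -0.33, 1.95]]
25 -20 cam robot []
25 -20 cam lid []
25 0 cam robot []
25 0 cam lid []
25 20 cam robot [[0.33, 0.32, -0.55, -0.3, -0.29, -1.1]]
25 20 cam lid [[0.33, 0.32, -0.55, -0.3, -0.29, 2.05]]
30 -20 cam robot []
30 -20 cam lid []
30 0 cam robot []
30 0 cam lid []
30 20 cam robot [[0.29, 0.31, -0.53, -0.51, -0.25, -0.87]]
30 20 cam lid [[0.29, 0.31, -0.53, -0.51, -0.25, 2.27]]
```

```bash
python3 - <<'E'
from h import *; import kin
sd=[np.array([.34,.33,-.55,-.22,-.33,-1.19]),np.array([.35,.33,-.54,.2,-.36,-1.9]),np.array([.35,.33,-.54,-3,-.36,1.9]),np.array([.35,.33,-.54,.9,-.2,-2.8])]
for lean in(20,22,25):
  for yd in(0,5,10,15,20,30,40,50):
    R=Rlean(lean,YAW+np.radians(yd));o=[]
    for z in(.0875,.13,.2):
        T=np.array([.552,.051,z])+9e-3*R[:,1]
        o.append([s.round(2).tolist() for s in kin.ik(T,R,sd,12)])
    print(lean,yd,o)
E
```

```text
20 0 [[], [[0.42, 0.24, -0.67, 0.25, -0.33, -2.03]], [[0.43, 0.15, -0.54, 0.16, -0.54, -1.94]]]
20 5 [[[0.4, 0.32, -0.7, 0.22, -0.21, -1.91]], [[0.41, 0.25, -0.63, 0.14, -0.35, -1.83]], [[0.41, 0.15, -0.52, 0.09, -0.56, -1.78]]]
20 10 [[[0.39, 0.32, -0.64, 0.05, -0.26, -1.65]], [[0.39, 0.25, -0.59, 0.03, -0.39, -1.63]], [[0.39, 0.16, -0.49, 0.02, -0.58, -1.62]]]
20 15 [[[0.37, 0.33, -0.59, -0.08, -0.31, -1.43]], [[0.37, 0.26, -0.54, -0.06, -0.42, -1.45]], [[0.37, 0.16, -0.46, -0.04, -0.61, -1.47]]]
20 20 [[[0.35, 0.33, -0.54, -0.18, -0.36, -1.24]], [[0.35, 0.26, -0.51, -0.14, -0.46, -1.28]], [[0.35, 0.17, -0.42, -0.1, -0.64, -1.32]]]
20 30 [[[0.3, 0.34, -0.47, -0.31, -0.46, -0.91]], [[0.31, 0.28, -0.44, -0.26, -0.55, -0.97]], [[0.31, 0.19, -0.36, -0.2, -0.71, -1.04]]]
20 40 [[[0.26, 0.36, -0.41, -0.39, -0.55, -0.65]], [[0.27, 0.29, -0.38, -0.34, -0.64, -0.71]], [[0.27, 0.21, -0.31, -0.28, -0.79, -0.79]]]
20 50 [[[0.23, 0.38, -0.35, -0.43, -0.64, -0.42]], [[0.23, 0.32, -0.33, -0.39, -0.72, -0.48]], [[0.24, 0.23, -0.25, -0.33, -0.87, -0.57]]]
22 0 [[], [[0.41, 0.23, -0.73, 0.35, -0.25,
[... 1205 characters left out ...]
 -1.64]]]
25 15 [[[0.36, 0.31, -0.61, -0.16, -0.21, -1.34]], [[0.37, 0.24, -0.59, -0.11, -0.31, -1.4]], [[0.37, 0.14, -0.51, -0.07, -0.49, -1.44]]]
25 20 [[[0.33, 0.32, -0.55, -0.3, -0.29, -1.1]], [[0.34, 0.25, -0.53, -0.23, -0.37, -1.18]], [[0.34, 0.15, -0.46, -0.16, -0.54, -1.26]]]
25 30 [[[0.26, 0.33, -0.46, -0.46, -0.42, -0.74]], [[0.27, 0.26, -0.44, -0.38, -0.5, -0.83]], [[0.28, 0.17, -0.38, -0.29, -0.64, -0.94]]]
25 40 [[[0.21, 0.35, -0.39, -0.54, -0.54, -0.47]], [[0.22, 0.29, -0.37, -0.47, -0.61, -0.56]], [[0.23, 0.19, -0.31, -0.39, -0.75, -0.68]]]
25 50 [[[0.17, 0.38, -0.34, -0.57, -0.65, -0.26]], [[0.18, 0.31, -0.31, -0.51, -0.72, -0.34]], [[0.19, 0.22, -0.25, -0.44, -0.85, -0.45]]]
```

Placing works with lean 25° and the lean azimuth turned ~25° from the carrier axis (j5 ≈ −0.35). Now I look for the dish grasp azimuths that are reachable with the same tool-to-dish relation.

```bash
python3 - <<'E'
from h import *; import kin
dish=np.array([.534,.298,.0]);fx=lambda a:np.array([np.cos(a),np.sin(a),0])
sd=[np.array([.5,.5,-.5,-.5,-.6,-.3]),np.array([.7,.6,-.3,-.4,-1,.5])]
for ad in range(30,400,15):
    a=np.radians(ad);R=Rlean(25,a)
    T=dish+fx(a)*.0053+[0,0,.002];o=[]
    for z in(0,.08):
        o.append([s.round(2).tolist() for s in kin.ik(T+[0,0,z],R,sd,14)])
    print(ad,o)
E
```

```text
30 [[], []]
45 [[], [[0.77, 0.38, -0.53, -0.03, -0.22, -1.53]]]
60 [[[0.67, 0.53, -0.36, -0.54, -0.31, -0.7]], [[0.69, 0.4, -0.36, -0.37, -0.42, -0.9]]]
75 [[[0.6, 0.55, -0.28, -0.63, -0.49, -0.33]], [[0.62, 0.43, -0.26, -0.5, -0.6, -0.5]]]
90 [[[0.56, 0.58, -0.2, -0.64, -0.65, -0.07]], [[0.57, 0.46, -0.18, -0.54, -0.76, -0.2]]]
105 [[[0.54, 0.62, -0.13, -0.61, -0.79, 0.15]], [[0.55, 0.5, -0.1, -0.54, -0.91, 0.04]]]
120 [[[0.54, 0.65, -0.07, -0.56, -0.92, 0.34]], [[0.54, 0.55, -0.03, -0.51, -1.05, 0.25]]]
135 [[[0.55, 0.69, -0.01, -0.5, -1.04, 0.52]], [[0.55, 0.59, 0.04, -0.46, -1.17, 0.45]]]
150 [[[0.57, 0.72, 0.05, -0.43, -1.14, 0.7]], [[0.58, 0.63, 0.09, -0.41, -1.27, 0.64]]]
165 [[[0.61, 0.75, 0.08, -0.35, -1.22, 0.88]], [[0.61, 0.66, 0.13, -0.34, -1.35, 0.83]]]
180 [[[0.64, 0.77, 0.1, -0.27, -1.27, 1.05]], [[0.65, 0.68, 0.15, -0.26, -1.4, 1.02]]]
195 [[[0.69, 0.79, 0.1, -0.18, -1.29, 1.23]], [[0.69, 0.7, 0.15, -0.18, -1.43, 1.21]]]
210 [[[0.73, 0.79, 0.08, -0.09, -1.29, 1.41]], [[0.73, 0.7, 0.13, -0.09, -1.43, 1.39]]]
225 [[[0.78, 0.79, 0.03, 0.0, -1.25, 1.58]], [[0.78, 0.7, 0.08, 0.0, -1.39, 1.58]]]
240 [[[0.82, 0.77, -0.04, 0.1, -1.19, 1.74]], [[0.82, 0.68, 0.02, 0.1, -1.33, 1.76]]]
255 [[[0.86, 0.75, -0.13, 0.21, -1.1, 1.89]], [[0.86, 0.66, -0.07, 0.2, -1.25, 1.92]]]
270 [[[0.89, 0.72, -0.23, 0.32, -0.99, 2.02]], [[0.89, 0.62, -0.17, 0.3, -1.14, 2.08]]]
285 [[[0.91, 0.68, -0.35, 0.46, -0.86, 2.13]], [[0.92, 0.58, -0.28, 0.4, -1.02, 2.22]]]
300 [[[0.91, 0.64, -0.48, 0.63, -0.72, 2.22]], [[0.93, 0.54, -0.4, 0.53, -0.88, 2.35]]]
315 [[[0.88, 0.6, -0.62, 0.88, -0.58, 2.25]], [[0.92, 0.49, -0.52, 0.67, -0.74, 2.46]]]
330 [[[0.79, 0.56, -0.74, 1.25, -0.44, 2.21]], [[0.88, 0.45, -0.64, 0.86, -0.58, 2.56]]]
345 [[[0.62, 0.53, -0.81, 1.74, -0.34, 2.12]], [[0.8, 0.41, -0.74, 1.11, -0.42, 2.62]]]
360 [[], [[0.66, 0.38, -0.82, 1.48, -0.26, 2.63]]]
375 [[], []]
390 [[], []]
```

Azimuth 90° at the dish is well reachable (j5 ≈ −0.65) and clear of the rack and the black dish. First I raise and go through a near-vertical intermediate pose to unwind the wrist.

```bash
python3 - <<'E'
from h import *
go(Rlean(5,np.radians(50)),[.534,.298,.18])
E
```

```text
shift [-20.1  -7.9 137.6] turn [-0.125  0.209  0.653] deg 39.9
```

```bash
python3 -m jog '[[0,0,30,0,0,0,-0.8],[0,0,70,-0.01,0.02,0.07,-0.8],[-5,-2,110,-0.03,0.05,0.15,-0.8],[-10,-4,138,-0.05,0.08,0.25,-0.8],[-15,-6,138,-0.07,0.12,0.36,-0.8],[-20,-8,138,-0.09,0.15,0.46,-0.8],[-20,-8,138,-0.11,0.18,0.56,-0.8],[-20,-8,138,-0.125,0.209,0.653,-0.8],[-20,-8,138,-0.125,0.209,0.653,-0.8],[-20,-8,138,-0.125,0.209,0.653,-0.8]]' 20
python3 - <<'E'
from h import *;import kin
s=ctrl.read_state();print(s["joint_positions"].round(3)); p,R=kin.pose(s["joint_positions"]);print(p.round(4),s["ee_pos"].round(4),np.abs(R-s["ee_rot"]).max())
go(Rlean(25,np.radians(90)),[.534,.3035,.08])
E
```

```text
time: 16.0
ee_pos: [0.5338, 0.2976, 0.1799]
ee_rot: [[-0.765, 0.056, -0.642], [0.644, 0.066, -0.762], [-0.0, -0.996, -0.086]]
contact_force: [0.4, 1.2, -0.4]
gripper_width: 0.0765
[ 0.769  0.363 -0.16  -0.011 -0.961 -1.463]
[0.5356 0.2987 0.1819] [0.5338 0.2976 0.1799] 3.3306690738754696e-16
shift [  0.2   5.9 -99.9] turn [ 0.335 -0.122  0.693] deg 44.7
```

```bash
python3 -m jog '[[0,0,0,0.05,-0.018,0.1,-0.8],[0,1,0,0.1,-0.036,0.21,-0.8],[0,2,0,0.15,-0.055,0.31,-0.8],[0,3,0,0.2,-0.073,0.42,-0.8],[0,4,-10,0.25,-0.091,0.52,-0.8],[0,6,-30,0.3,-0.11,0.62,-0.8],[0,6,-60,0.335,-0.122,0.693,-0.8],[0,6,-90,0.335,-0.122,0.693,-0.8],[0,6,-100,0.335,-0.122,0.693,-0.8],[0,6,-100,0.335,-0.122,0.693,-0.8]]' 20
python3 - <<'E'
from h import *
s=ctrl.read_state();print(s["joint_positions"].round(3))
snap("wrist","wrist10");i,c=load("wrist10")
hsv=cv2.cvtColor(i,cv2.COLOR_RGB2HSV)
m=cv2.inRange(hsv,np.array((0,120,80)),np.array((8,255,255)))|cv2.inRange(hsv,np.array((172,120,80)),np.array((179,255,255)))
cs,_=cv2.findContours(m,cv2.RETR_EXTERNAL,cv2.CHAIN_APPROX_NONE);b=max(cs,key=cv2.contourArea);e=cv2.fitEllipse(b);print(e)
for z in(.012,.015):print(z,plane(c,*e[0],z).round(4))
go(Rlean(25,np.radians(90)),[.534,.3035,.002])
E
```

```text
time: 17.25
ee_pos: [0.5338, 0.3038, 0.08]
ee_rot: [[-1.0, -0.001, 0.001], [-0.002, 0.422, -0.907], [0.0, -0.907, -0.422]]
contact_force: [0.4, -0.6, -0.7]
gripper_width: 0.0768
[ 0.568  0.467 -0.166 -0.537 -0.769 -0.208]
((278.8515319824219, 175.3838348388672), (73.34479522705078, 93.76439666748047), 90.26815032958984)
0.012 [0.5348 0.2979 0.012 ]
0.015 [0.5348 0.2955 0.015 ]
shift [ -0.4  -0.6 -79. ] turn [ 0.     0.001 -0.002] deg 0.1
```

View pics/wrist10.png

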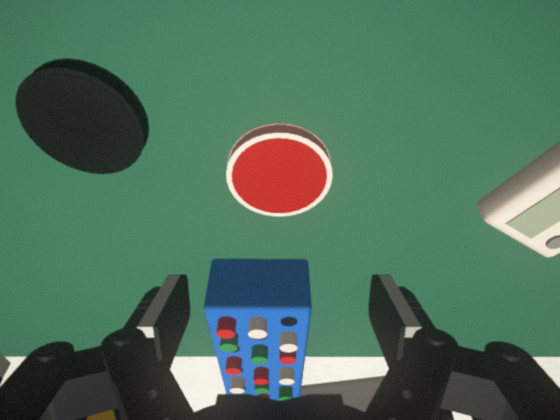

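Wrist view: the red dish (279,175) is central between the pads, the black dish sits well left and the rack is beyond. The orientation is exact and the dish centre is about (0.5345,0.297). I descend.

```bash
python3 -m jog '[[0,-1,-20,0,0,0,-0.8],[0.5,-1.5,-40,0,0,0,-0.8],[0.5,-1.5,-55,0,0,0,-0.8],[0.5,-1.5,-66,0,0,0,-0.8],[0.5,-1.5,-72,0,0,0,-0.8],[0.5,-1.5,-75,0,0,0,-0.8],[0.5,-1.5,-76,0,0,0,-0.8],[0.5,-1.5,-76,0,0,0,-0.8],[0.5,-1.5,-76,0,0,0,-0.8],[0.5,-1.5,-76,0,0,0,-0.8]]' 20
python3 - <<'E'
from h import *
snap("wrist","wrist11");snap("scene","scene11")
cv2.imwrite("pics/z11.png",cv2.resize(load("scene11")[0][200:300,300:440],None,fx=5,fy=5,interpolation=cv2.INTER_CUBIC)[:,:,::-1])
E
```

```text
time: 18.55
ee_pos: [0.5347, 0.3024, 0.0045]
ee_rot: [[-1.0, 0.0, 0.002], [-0.002, 0.423, -0.906], [-0.001, -0.906, -0.423]]
contact_force: [0.9, -0.1, 0.1]
gripper_width: 0.0768
```

View pics/wrist11.png

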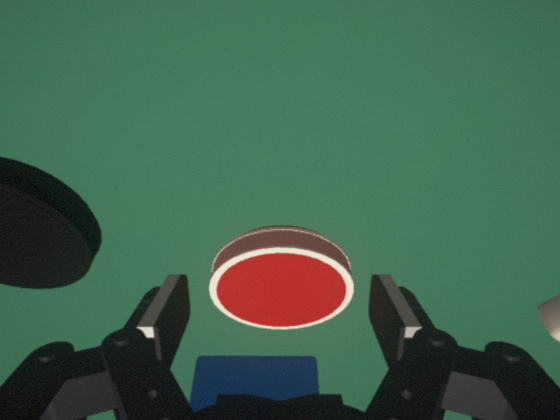

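View pics/z11.png

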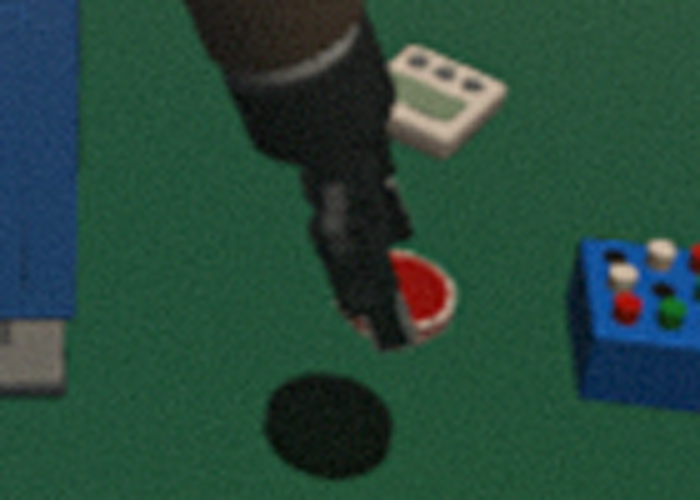

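Pads flank the dish symmetrically with no contact force. I lower 2 mm and close gently at 20 N.

```bash
python3 -m jog '[[0,0,-1,0,0,0,-0.8],[0,0,-2,0,0,0,-0.7],[0,0,-2,0,0,0,-0.6],[0,0,-2,0,0,0,-0.5],[0,0,-2,0,0,0,-0.4],[0,0,-2,0,0,0,-0.3],[0,0,-2,0,0,0,-0.2],[0,0,-2,0,0,0,-0.2],[0,0,-2,0,0,0,-0.2],[0,0,-2,0,0,0,-0.2]]' 20
python3 - <<'E'
from h import *
snap("wrist","wrist12")
E
```

```text
time: 19.9
ee_pos: [0.5346, 0.3023, 0.0024]
ee_rot: [[-1.0, -0.0, 0.002], [-0.002, 0.423, -0.906], [-0.0, -0.906, -0.423]]
contact_force: [-1.7, -1.0, 4.7]
gripper_width: 0.0589
```

View pics/wrist12.png

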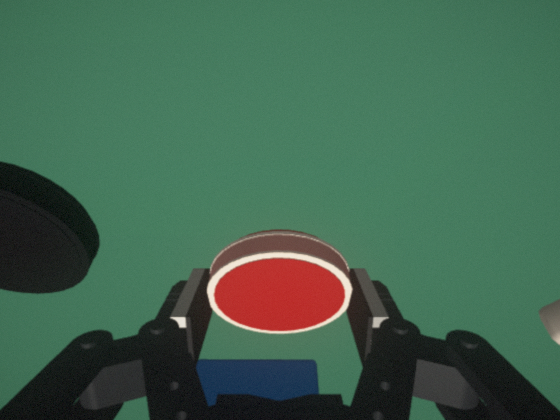

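```bash
cat >> h.py <<'E'
def redell(c_img):
    i,c=c_img;hsv=cv2.cvtColor(i,cv2.COLOR_RGB2HSV)
    m=cv2.inRange(hsv,np.array((0,120,80)),np.array((8,255,255)))|cv2.inRange(hsv,np.array((172,120,80)),np.array((179,255,255)))
    m[:, :150]=0; m[:,420:]=0
    cs,_=cv2.findContours(m,cv2.RETR_EXTERNAL,cv2.CHAIN_APPROX_NONE);b=max(cs,key=cv2.contourArea);return cv2.fitEllipse(b)
E
python3 -m jog '[[0,0,3,0,0,0,-0.2],[0,0,8,0,0,0,-0.2],[0,0,14,0,0,0,-0.2],[0,0,22,0,0,0,-0.2],[0,0,30,0,0,0,-0.2],[0,0,38,0,0,0,-0.2],[0,0,44,0,0,0,-0.2],[0,0,48,0,0,0,-0.2],[0,0,50,0,0,0,-0.2],[0,0,50,0,0,0,-0.2]]' 25
python3 - <<'E'
from h import *
e=redell(load("wrist12"));c=load("wrist12")[1];print("before",e,plane(c,*e[0],.0145).round(4))
snap("wrist","wrist13");snap("scene","scene13");e=redell(load("wrist13"));print("after",e)
cv2.imwrite("pics/z13.png",cv2.resize(load("scene13")[0][190:290,300:440],None,fx=5,fy=5,interpolation=cv2.INTER_CUBIC)[:,:,::-1])
E
```

```text
time: 21.2
ee_pos: [0.5345, 0.3023, 0.0522]
ee_rot: [[-1.0, -0.0, 0.001], [-0.002, 0.422, -0.906], [-0.0, -0.906, -0.422]]
contact_force: [-0.3, -0.4, -0.7]
gripper_width: 0.0589
before ((279.133056640625, 294.19970703125), (71.43476104736328, 129.70123291015625), 90.09191131591797) [0.5354 0.2952 0.0145]
after ((279.07586669921875, 294.00396728515625), (71.51531982421875, 129.47447204589844), 90.06476593017578)
```

View pics/z13.png

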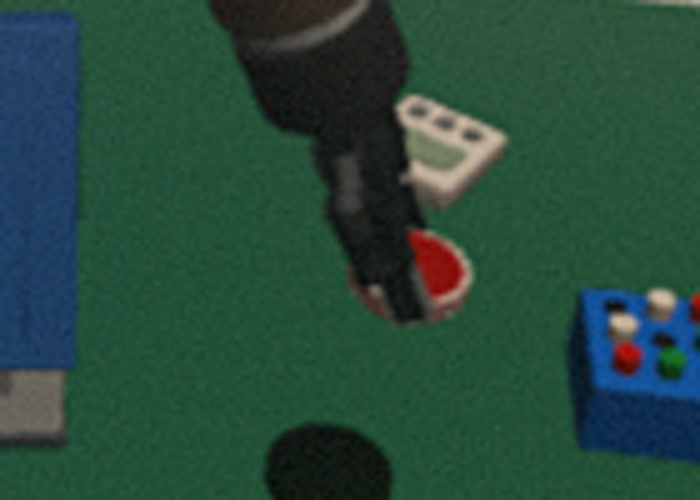

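View pics/wrist13.png

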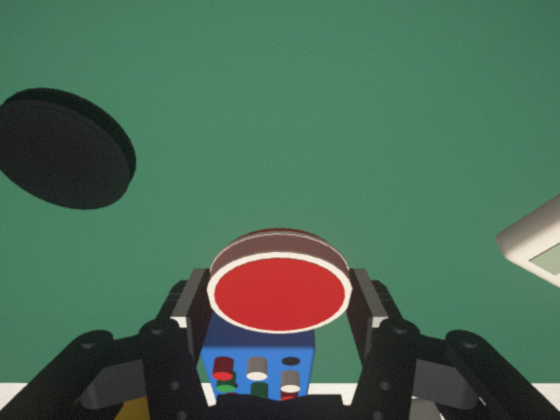

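The dish ellipse is unchanged on lifting, so it is held firmly and level. A pure world-z turn keeps it level, so I check with the model a path via the front-left to the pile.

```bash
python3 - <<'E'
from h import *; import kin
s=ctrl.read_state();q=s["joint_positions"]
W=[([.5345,.3023,.0522],90),([.5345,.29,.14],90),([.50,.22,.16],62),([.47,.16,.16],35.4),([.51,.10,.15],35.4),([.558,.0545,.115],35.4),([.558,.0545,.0804],35.4)]
for (p0,a0),(p1,a1) in zip(W,W[1:]):
    for t in(.5,1):
        p=np.array(p0)*(1-t)+np.array(p1)*t;a=a0*(1-t)+a1*t
        so=kin.ik(p,Rlean(25,np.radians(a)),[q],0)
        if so:q=so[0]
        print(p.round(3),round(a,1),so[0].round(2) if so else "NONE")
E
```

```text
[0.534 0.296 0.096] 90.0 [ 0.56  0.44 -0.17 -0.53 -0.78 -0.21]
[0.534 0.29  0.14 ] 90 [ 0.56  0.38 -0.15 -0.49 -0.86 -0.27]
[0.517 0.255 0.15 ] 76.0 [ 0.56  0.29 -0.28 -0.45 -0.73 -0.5 ]
[0.5  0.22 0.16] 62 [ 0.58  0.2  -0.41 -0.37 -0.6  -0.81]
[0.485 0.19  0.16 ] 48.7 [ 0.62  0.13 -0.56 -0.21 -0.46 -1.17]
[0.47 0.16 0.16] 35.4 [ 0.67  0.07 -0.74  0.07 -0.33 -1.68]
[0.49  0.13  0.155] 35.4 [ 0.57  0.1  -0.67 -0.06 -0.36 -1.47]
[0.51 0.1  0.15] 35.4 [ 0.47  0.14 -0.6  -0.16 -0.4  -1.28]
[0.534 0.077 0.132] 35.4 [ 0.38  0.21 -0.54 -0.25 -0.41 -1.12]
[0.558 0.054 0.115] 35.4 [ 0.3   0.27 -0.48 -0.32 -0.42 -0.99]
[0.558 0.054 0.098] 35.4 [ 0.3   0.3  -0.49 -0.36 -0.39 -0.95]
[0.558 0.054 0.08 ] 35.4 [ 0.3   0.33 -0.49 -0.39 -0.36 -0.91]
```

```bash
python3 -m jog '[[0,-5,25,0,0,0,-0.2],[0,-10,55,0,0,-0.05,-0.2],[-3,-25,82,0,0,-0.16,-0.2],[-12,-45,98,0,0,-0.3,-0.2],[-24,-70,106,0,0,-0.45,-0.2],[-36,-95,108,0,0,-0.58,-0.2],[-48,-115,108,0,0,-0.7,-0.2],[-57,-130,108,0,0,-0.81,-0.2],[-63,-139,108,0,0,-0.9,-0.2],[-64.5,-142,108,0,0,-0.953,-0.2]]' 25
python3 - <<'E'
from h import *
s=ctrl.read_state();print(s["joint_positions"].round(2))
snap("wrist","wrist14");print(redell(load("wrist14")));snap("top","top14")
go(Rlean(25,np.radians(35.4)),[.558,.0545,.115])
E
```

```text
time: 22.55
ee_pos: [0.4691, 0.1597, 0.1599]
ee_rot: [[-0.579, 0.344, -0.739], [0.815, 0.244, -0.525], [-0.0, -0.907, -0.422]]
contact_force: [-0.2, -0.3, -0.7]
gripper_width: 0.0587
[ 0.67  0.07 -0.73  0.07 -0.34 -1.68]
((279.0135498046875, 294.0436706542969), (71.52539825439453, 129.52626037597656), 90.03865814208984)
shift [  89.2 -105.2  -44.6] turn [ 0.002 -0.001 -0.003] deg 0.2
```

View pics/wrist14.png

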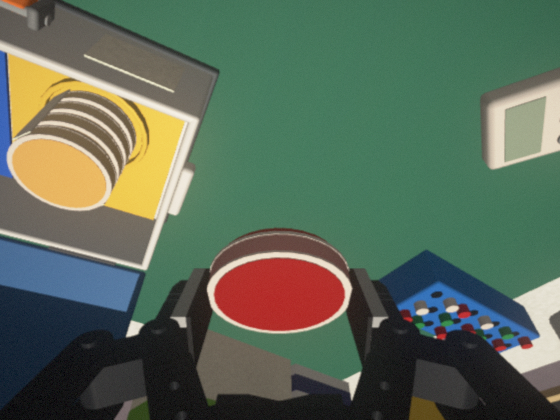

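View pics/top14.png

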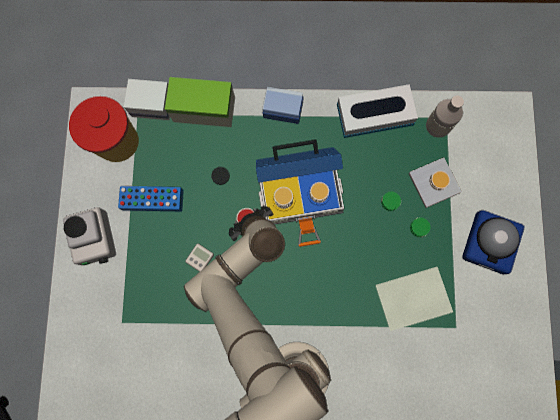

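The dish is still level in the hand. The pile top is at about (60,172). I measure the pile and dish centres in this one camera, so calibration errors partly cancel.

```bash
python3 - <<'E'
from h import *
def pile(nm,roi,z=.078):
    i,c=load(nm);hsv=cv2.cvtColor(i,cv2.COLOR_RGB2HSV);x0,y0,x1,y1=roi
    m=cv2.inRange(hsv,np.array((8,60,110)),np.array((21,210,255)));k=np.zeros_like(m);k[y0:y1,x0:x1]=255;m&=k
    m=cv2.morphologyEx(m,cv2.MORPH_OPEN,np.ones((3,3),np.uint8))
    cs,_=cv2.findContours(m,cv2.RETR_EXTERNAL,cv2.CHAIN_APPROX_NONE);b=max(cs,key=cv2.contourArea);e=cv2.fitEllipse(b)
    print(nm,np.round(e[0],1),np.round(e[1],1),[plane(c,*e[0],zz).round(4).tolist() for zz in(.076,.078)]);return e
pile("wrist14",(0,125,118,215));pile("top14",(270,184,300,212));pile("wrist7",(295,170,370,235))
i,c=load("wrist14");e=redell((i,c));s=ctrl.read_state();p=s["ee_pos"];f=np.array([np.cos(np.radians(35.4)),np.sin(np.radians(35.4)),0]);g=np.array([-f[1],f[0],0])
for dz in(.0096,.0121):
    X=plane(c,*e[0],p[2]+dz);print("dish rel",dz,((X-p)@f*1000).round(2),((X-p)@g*1000).round(2))
# dish fixed-cam check at start
for z in(.012,.0145):print(plane(load("top0")[1],208.5,204.3,z).round(4),plane(load("scene0")[1],378.8,257.1,z).round(4))
E
```

```text
wrist14 [ 58.8 172.9] [ 59.7 100.4] [[0.5537, 0.05, 0.076], [0.5515, 0.0504, 0.078]]
top14 [283.1 195.4] [16.4 16.8] [[0.5552, 0.0507, 0.076], [0.5548, 0.0506, 0.078]]
wrist7 [332.8 205.4] [38.8 53.3] [[0.5537, 0.0522, 0.076], [0.5521, 0.0515, 0.078]]
dish rel 0.0096 -2.02 0.06
dish rel 0.0121 -5.88 0.05
[0.5361 0.2976 0.012 ] [0.5331 0.2988 0.012 ]
[0.5356 0.2971 0.0145] [0.536  0.2984 0.0145]
```

Pile centre is (0.5525,0.0508) and the dish sits 5.9 mm behind the TCP along the lean. I go to hover 35 mm above the pile.

```bash
python3 -m jog '[[6,-8,0,0,0,0,-0.2],[18,-22,-2,0,0,0,-0.2],[32,-39,-6,0,0,0,-0.2],[46,-56,-12,0,0,0,-0.2],[60,-72,-20,0,0,0,-0.2],[72,-86,-30,0,0,0,-0.2],[81,-97,-38,0,0,0,-0.2],[86,-103,-44,0,0,0,-0.2],[88.2,-105.5,-45,0,0,0,-0.2],[88.2,-105.5,-45,0,0,0,-0.2]]' 25
python3 - <<'E'
from h import *
snap("wrist","wrist15");print(redell(load("wrist15")));snap("top","top15");snap("scene","scene15")
i=load("top15")[0];cv2.imwrite("pics/z15.png",cv2.resize(i[130:250,230:370],None,fx=5,fy=5,interpolation=cv2.INTER_CUBIC)[:,:,::-1])
E
```

```text
time: 23.9
ee_pos: [0.5583, 0.0549, 0.1153]
ee_rot: [[-0.581, 0.344, -0.738], [0.814, 0.245, -0.526], [-0.0, -0.906, -0.423]]
contact_force: [-0.2, 0.2, 1.3]
gripper_width: 0.0588
((279.035888671875, 294.02545166015625), (71.55208587646484, 129.51577758789062), 90.0035400390625)
```

View pics/wrist15.png

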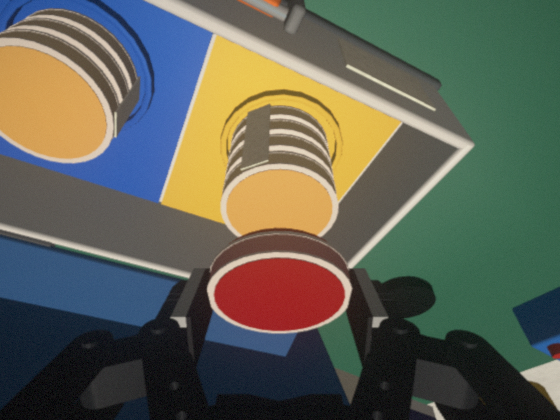

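View pics/z15.png

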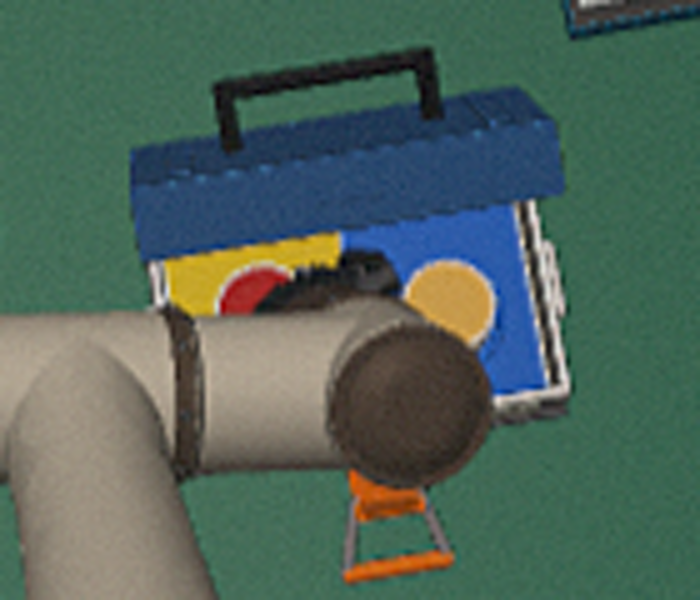

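View pics/scene15.png

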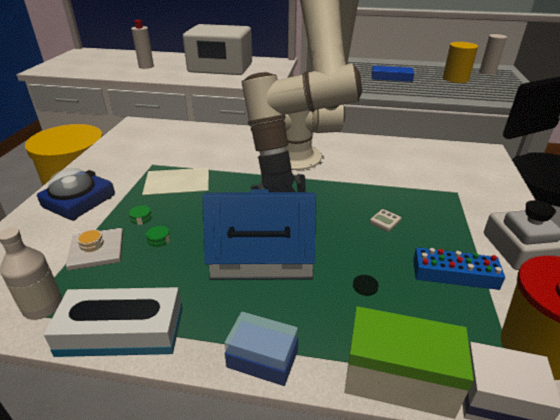

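```bash
python3 - <<'E'
from h import *
i,c=load("wrist15");a=np.radians(35.4);f=np.array([np.cos(a),np.sin(a),0]);g=np.array([-f[1],f[0],0])
P=np.array([.5525,.0508,.078])
print("pred c",proj(c,P),"near rim",proj(c,P-f*.03),proj(c,P-f*.0275),"left",proj(c,P-g*.03),"right",proj(c,P+g*.03))
hsv=cv2.cvtColor(i,cv2.COLOR_RGB2HSV)
for r in range(155,185,1): print(r,hsv[r,282].tolist(),end=' ')
print()
for r in(195,200,205):
    print(r,[(u,hsv[r,u].tolist()) for u in list(range(216,230,1))],[(u,hsv[r,u].tolist()) for u in list(range(330,344,1))])
E
```

```text
pred c (278.6476309648868, 209.92317073297443) near rim (278.80898721129716, 162.18406424059268) (278.79397883232986, 166.6244662562448) left (219.89040692578763, 209.78682593284708) right (337.37060908754586, 210.05943606623262)
155 [17, 97, 110] 156 [18, 95, 110] 157 [20, 100, 110] 158 [17, 98, 112] 159 [19, 99, 111] 160 [19, 94, 114] 161 [17, 96, 114] 162 [18, 82, 115] 163 [15, 56, 142] 164 [16, 46, 206] 165 [19, 41, 226] 166 [19, 42, 227] 167 [19, 40, 228] 168 [18, 46, 224] 169 [16, 88, 196] 170 [18, 144, 212] 171 [18, 148, 225] 172 [18, 150, 225] 173 [18, 147, 226] 174 [18, 146, 225] 175 [18, 148, 225] 176 [18, 148, 226] 177 [18, 150, 225] 178 [19, 151, 224] 179 [18, 148, 225] 180 [18, 151, 224] 181 [18, 148, 226] 182 [18, 148, 225] 183 [19, 145, 227] 184 [18, 148, 226] 
195 [(216, [22, 170, 229]), (217, [22, 171, 228]), (218, [22, 171, 227]), (219, [22, 170, 229]), (220, [22, 171, 228]), (221, [21, 155, 217]), (222, [18, 81, 213]), (223, [18, 48, 222]), (224, [19, 42, 226]), (225, [19, 43, 225]), (226, [18, 44, 227]), (227, [18, 48, 224]), (228, [17, 71, 214]), (229, [18, 123, 
[... 881 characters left out ...]
202]), (341, [20, 43, 149]), (342, [19, 44, 111]), (343, [15, 55, 102])]
205 [(216, [22, 174, 227]), (217, [22, 170, 229]), (218, [22, 171, 229]), (219, [21, 161, 228]), (220, [22, 107, 227]), (221, [19, 59, 226]), (222, [19, 43, 224]), (223, [19, 43, 226]), (224, [17, 43, 225]), (225, [17, 49, 226]), (226, [17, 93, 224]), (227, [18, 143, 225]), (228, [18, 150, 225]), (229, [18, 150, 224])] [(330, [18, 152, 223]), (331, [18, 142, 221]), (332, [17, 87, 224]), (333, [18, 55, 224]), (334, [17, 43, 224]), (335, [18, 42, 223]), (336, [18, 44, 224]), (337, [17, 45, 220]), (338, [16, 46, 167]), (339, [15, 55, 111]), (340, [15, 57, 99]), (341, [17, 59, 99]), (342, [17, 46, 99]), (343, [15, 52, 98])]
```

Observed pile rim against prediction: within 1 px in both directions, so alignment is good to about 1 mm. I descend to just above contact.

```bash
python3 -m jog '[[0,0,-4,0,0,0,-0.2],[0,0,-9,0,0,0,-0.2],[0,0,-14,0,0,0,-0.2],[0,0,-19,0,0,0,-0.2],[0,0,-23,0,0,0,-0.2],[0,0,-27,0,0,0,-0.2],[0,0,-30,0,0,0,-0.2],[0,0,-32,0,0,0,-0.2],[0,0,-32.5,0,0,0,-0.2],[0,0,-32.5,0,0,0,-0.2]]' 25
python3 - <<'E'
from h import *
snap("wrist","wrist16");print(redell(load("wrist16")));s=ctrl.read_state();print(s["contact_force"].round(2),s["moment"].round(3))
E
```

```text
time: 25.3
ee_pos: [0.5584, 0.0548, 0.0828]
ee_rot: [[-0.581, 0.344, -0.738], [0.814, 0.245, -0.526], [-0.0, -0.906, -0.423]]
contact_force: [0.6, 0.6, -0.4]
gripper_width: 0.0587
((279.029541015625, 294.0309753417969), (71.55277252197266, 129.5311737060547), 90.0080795288086)
[-0.63  0.2  -0.02] [-0.508  0.703  0.011]
```

View pics/wrist16.png

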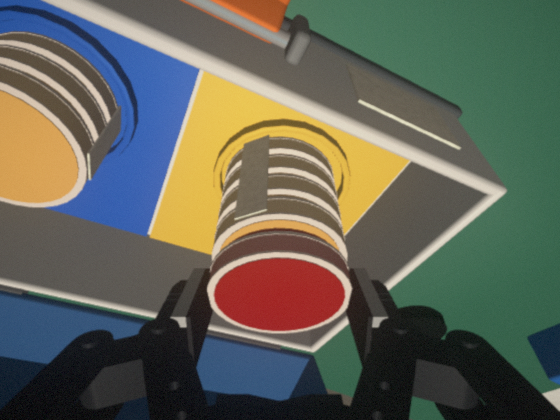

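```bash
python3 -m jog '[[0,0,-0.4,0,0,0,-0.2],[0,0,-0.8,0,0,0,-0.2],[0,0,-1.2,0,0,0,-0.2],[0,0,-1.6,0,0,0,-0.2],[0,0,-2,0,0,0,-0.2],[0,0,-2.2,0,0,0,-0.2],[0,0,-2.2,0,0,0,-0.2],[0,0,-2.2,0,0,0,-0.2],[0,0,-2.2,0,0,0,-0.2],[0,0,-2.2,0,0,0,-0.2]]' 25
python3 - <<'E'
from h import *
snap("wrist","wrist17");print(redell(load("wrist17")))
f=[]
for k in range(1): s=ctrl.read_state();print(s["contact_force"].round(2),s["moment"].round(3))
i=load("wrist17")[0];cv2.imwrite("pics/z17.png",cv2.resize(i[190:350,180:380],None,fx=4,fy=4,interpolation=cv2.INTER_CUBIC)[:,:,::-1])
E
```

```text
time: 26.6
ee_pos: [0.5583, 0.0548, 0.0805]
ee_rot: [[-0.581, 0.344, -0.738], [0.814, 0.245, -0.526], [-0.0, -0.906, -0.423]]
contact_force: [-0.5, 0.4, 1.0]
gripper_width: 0.0583
((279.0372009277344, 294.031982421875), (71.51171875, 129.55361938476562), 90.03462219238281)
[-0.59  0.31  0.42] [-0.438  0.798  0.031]
```

View pics/z17.png

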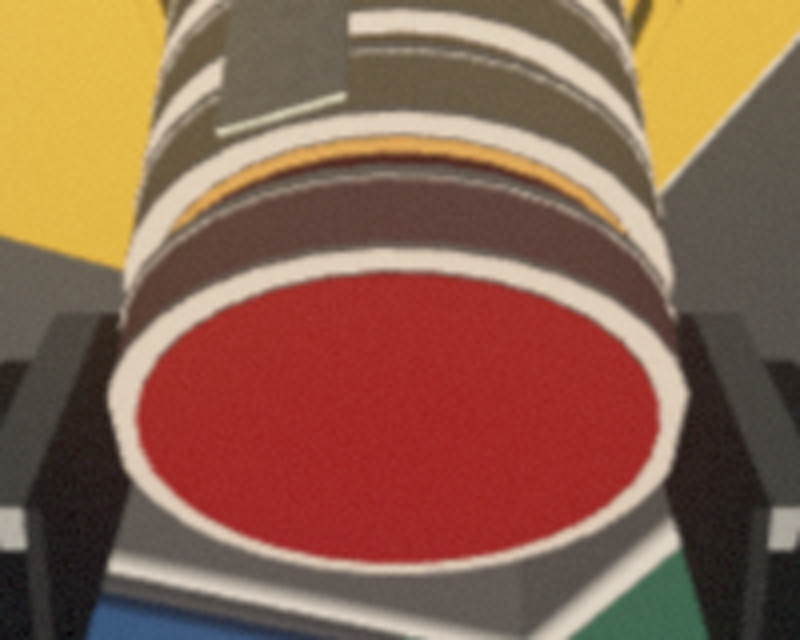

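```bash
python3 -m jog '[[0,0,-0.2,0,0,0,-0.2],[0,0,-0.3,0,0,0,-0.2],[0,0,-0.4,0,0,0,-0.2],[0,0,-0.5,0,0,0,-0.2],[0,0,-0.6,0,0,0,-0.2],[0,0,-0.7,0,0,0,-0.2],[0,0,-0.7,0,0,0,-0.2],[0,0,-0.7,0,0,0,-0.2],[0,0,-0.7,0,0,0,-0.2],[0,0,-0.7,0,0,0,-0.2]]' 25
python3 - <<'E'
from h import *
snap("wrist","wrist18");print(redell(load("wrist18")))
i=load("wrist18")[0];cv2.imwrite("pics/z18.png",cv2.resize(i[190:350,180:380],None,fx=4,fy=4,interpolation=cv2.INTER_CUBIC)[:,:,::-1])
E
```

```text
time: 27.9
ee_pos: [0.5585, 0.055, 0.0805]
ee_rot: [[-0.581, 0.345, -0.737], [0.814, 0.245, -0.526], [-0.001, -0.906, -0.423]]
contact_force: [-3.6, 0.2, 6.2]
gripper_width: 0.0585
((279.09326171875, 294.1639709472656), (70.77119445800781, 129.65402221679688), 90.1484146118164)
```

View pics/z18.png

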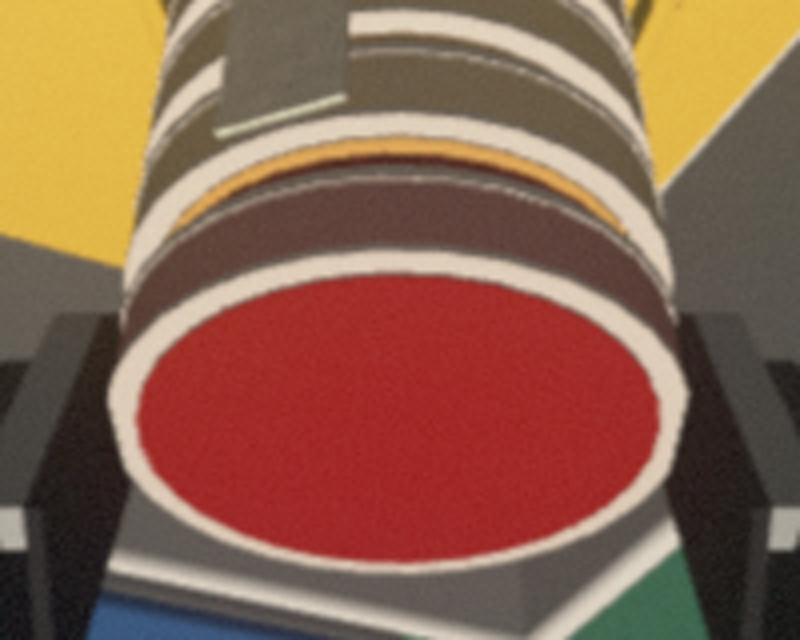

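Contact at 6 N, with the dish seated. I relax 0.5 mm and open slowly.

```bash
python3 -m jog '[[0,0,0.3,0,0,0,-0.2],[0,0,0.5,0,0,0,-0.2],[0,0,0.5,0,0,0,-0.38],[0,0,0.5,0,0,0,-0.45],[0,0,0.5,0,0,0,-0.52],[0,0,0.5,0,0,0,-0.58],[0,0,0.5,0,0,0,-0.63],[0,0,0.5,0,0,0,-0.66],[0,0,0.5,0,0,0,-0.66],[0,0,0.5,0,0,0,-0.66]]' 20
python3 - <<'E'
from h import *
snap("wrist","wrist19");print(redell(load("wrist19")))
E
```

```text
time: 29.2
ee_pos: [0.5583, 0.0548, 0.0803]
ee_rot: [[-0.58, 0.344, -0.738], [0.814, 0.245, -0.526], [-0.0, -0.906, -0.423]]
contact_force: [0.5, 1.3, 0.4]
gripper_width: 0.0711
((278.9385070800781, 294.3304748535156), (71.4222183227539, 129.70738220214844), 90.12850952148438)
```

View pics/wrist19.png

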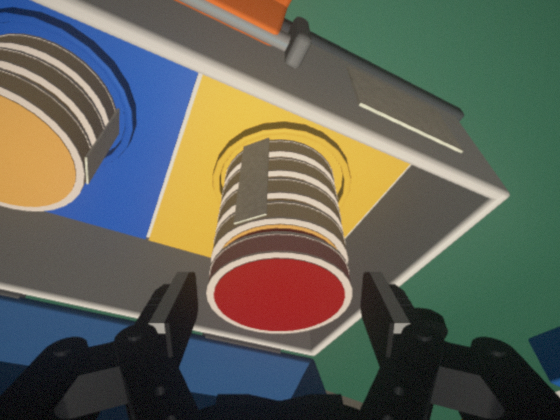

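Released: the dish sits level and concentric with clear gaps on both sides (196↔208 and 350↔362). I retreat along the finger axis.

```bash
python3 -m jog '[[-2,-1.4,5,0,0,0,-0.66],[-5,-3.5,13,0,0,0,-0.66],[-9,-6.4,24,0,0,0,-0.66],[-14,-10,37,0,0,0,-0.66],[-20,-14,53,0,0,0,-0.66],[-27,-19,71,0,0,0,-0.66],[-35,-25,92,0,0,0,-0.66],[-45,-30,112,0,0,0,-0.66],[-65,-33,128,0,0,0,-0.66],[-90,-35,140,0,0,0,-0.66]]' 20
python3 - <<'E'
from h import *
snap("wrist","wrist20");snap("top","top20");snap("scene","scene20");s=ctrl.read_state();print(s["joint_positions"].round(2))
i=load("top20")[0];cv2.imwrite("pics/z20.png",cv2.resize(i[130:250,230:370],None,fx=5,fy=5,interpolation=cv2.INTER_CUBIC)[:,:,::-1])
E
```

```text
time: 30.5
ee_pos: [0.4678, 0.0194, 0.2221]
ee_rot: [[-0.58, 0.346, -0.737], [0.815, 0.245, -0.526], [-0.001, -0.906, -0.424]]
contact_force: [-0.8, -0.1, 0.2]
gripper_width: 0.0708
[ 0.29 -0.03 -0.54 -0.22 -0.66 -1.09]
```

View pics/wrist20.png

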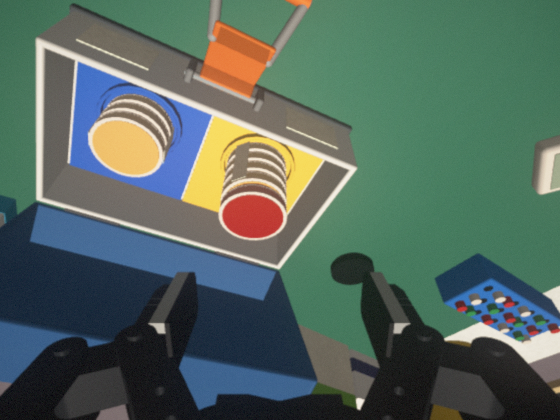

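View pics/top20.png

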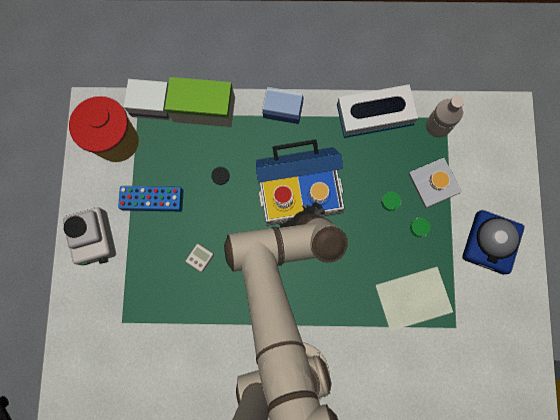

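View pics/scene20.png

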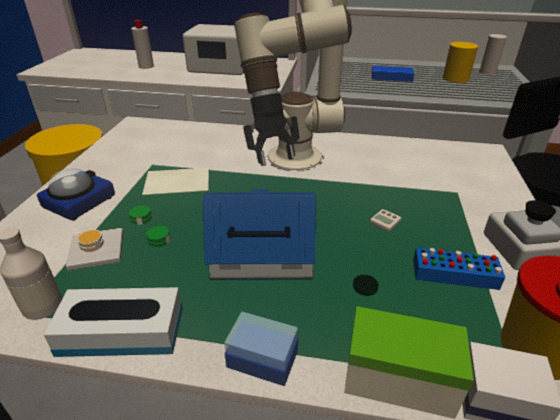

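All in place visually. I check the numbers: dish position, lid angle (from the carry bar) and latch angle (from the bar in the wrist view).

```bash
python3 - <<'E'
from h import *
i,c=load("wrist20");hsv=cv2.cvtColor(i,cv2.COLOR_RGB2HSV)
m=cv2.inRange(hsv,np.array((0,120,80)),np.array((8,255,255)))|cv2.inRange(hsv,np.array((172,120,80)),np.array((179,255,255)));m[:150]=0;m[260:]=0;m[:,:200]=0;m[:,300:]=0
cs,_=cv2.findContours(m,cv2.RETR_EXTERNAL,cv2.CHAIN_APPROX_NONE);e=cv2.fitEllipse(max(cs,key=cv2.contourArea))
print("dish wrist",np.round(e[0],1),plane(c,*e[0],.0925).round(4))
i2,c2=load("top20");h2=cv2.cvtColor(i2,cv2.COLOR_RGB2HSV)
m=cv2.inRange(h2,np.array((0,120,70)),np.array((8,255,255)))|cv2.inRange(h2,np.array((172,120,70)),np.array((179,255,255)));m[:180]=0;m[215:]=0;m[:,:265]=0;m[:,300:]=0
M=cv2.moments(m,True);uv=(M["m10"]/M["m00"],M["m01"]/M["m00"]);print("dish top",np.round(uv,1),plane(c2,*uv,.0925).round(4));print(tri([ray(c,*e[0]),ray(c2,*uv)]))
def bk(nm,roi,lo=(0,0,0),hi=(179,255,60)):
    i,c=load(nm);h=cv2.cvtColor(i,cv2.COLOR_RGB2HSV);m=cv2.inRange(h,np.array(lo),np.array(hi));x0,y0,x1,y1=roi;k=np.zeros_like(m);k[y0:y1,x0:x1]=255;m&=k
    ys,xs=np.nonzero(m);r=cv2.minAreaRect(np.c_[xs,ys].astype(np.float32));print(nm,r);return c,r
c1,r1=bk("top20",(272,138,320,150));c3,r3=bk("scene20",(226,226,294,238))
X,res=tri([ray(c1,*r1[0]),ray(c3,*r3[0])]);print("bar",X.round(4),np.round(res,4))
o=np.array([.5725,-.0045,0]);hx=(X-o)@ex-.08;hz=X[2]-.07;print("lid angle",np.arctan2(82,-80)-np.arctan2(hz,hx),np.hypot(hx,hz))
c4,r4=bk("top8",(295,237,325,248),(3,120,90),(22,255,255))
for a in(.8,.85,.9,.95):
    ph=np.arctan2(56,60)-a;p=o-ex*(.084+.082*np.cos(ph))+ez*(.038+.082*np.sin(ph));print(a,p.round(3),np.round(proj(c4,p),1))
E
```

```text
dish wrist [252.4 216.1] [0.5543 0.0524 0.0925]
dish top [282.5 194.2] [0.5555 0.0522 0.0925]
(array([0.5554567 , 0.05253581, 0.0915231 ]), [0.00043790088479474015, 0.0004379008847948822])
top20 ((294.5, 144.5), (9.0, 45.0), 90.0)
scene20 ((258.0, 232.0), (61.99999237060547, 9.999998092651367), -0.0)
bar [0.6908 0.0163 0.1799] [0.0003 0.0003]
lid angle 1.1229127466331486 0.11694110163780341
top8 ((309.4459533691406, 242.67567443847656), (3.452378749847412, 21.700664520263672), 80.53767395019531)
0.8 [ 0.409 -0.034  0.034] [309.2 243.2]
0.85 [ 0.41  -0.034  0.03 ] [309.1 243.2]
0.9 [ 0.41  -0.034  0.026] [309.1 243.2]
0.95 [ 0.411 -0.034  0.022] [309.  243.1]
```

View pics/z20.png

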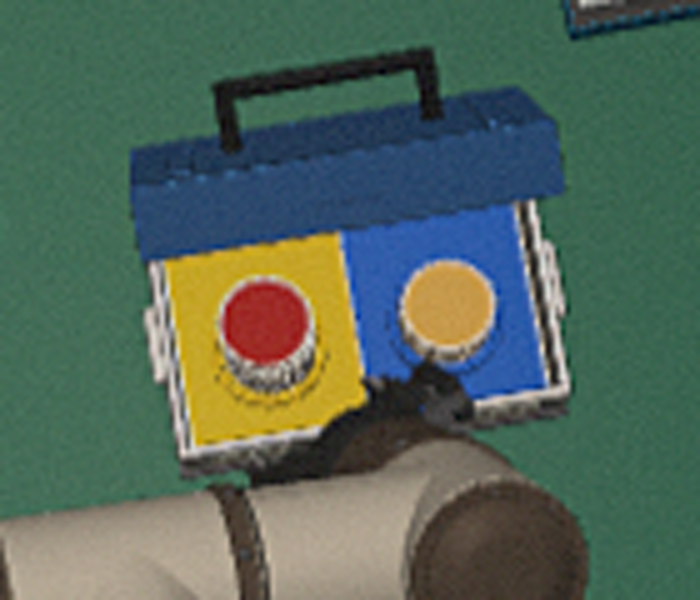

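Dish at (0.555,0.052,top 0.092), within about 2 mm of the pile; lid about 1.12 rad (stop 1.13); latch down; robot clear. Handing in.

```bash
python3 -c "
from workcell import ctrl
s=ctrl.read_state();print(s['time'],s['joint_velocities'].round(4));print(ctrl.hand_in())"
```

```text
30.65 [-0.0025  0.0467  0.0175 -0.0032  0.015   0.0064]
the job is handed in; nothing more can be done
None
```

The carrier is open and the red dish is sitting level on top of the four-dish pile in the yellow (left) half. I handed in at 30.65 s with the gripper clear of everything; no verdict came back.

- **Latch:** I pushed the lever down to about 0.9 rad of its 0.95 range. That angle comes from the fingertip height while pressing. The later top picture shows the bar still lying out in front, but it can't separate 0.8 from 0.95.
- **Lid:** I raised the lid by the carry bar until it stopped, then let go. Afterwards the bar's position in two camera views gave about 1.12 rad (stop at 1.13).
- **Dish:** My first try at gripping the dish, leaning in towards the robot, ran into a joint limit. I backed off without touching anything and gripped from another side at a 25° lean. I set the dish down with about 6 N of contact and let go.
- **Dish position:** The last pictures put it at (0.555, 0.052) with its top at 0.092 m; 0.093 was expected. The pile measured (0.552–0.555, 0.051), so the dish is centred to within about 2–3 mm.
- **Everything else:** The blue pile, the plate pile, tube rack, timer and look-alikes appear unmoved; I only checked these by eye.

The views disagreed by 1–3 mm, slightly more than the stated 2 mm calibration at worst.

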